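# Snug down the blower cover evenly

## Task

Draw the blower's cover plate down onto its seat with its four crank nuts, in star order and a little at a time: at least two rounds, going to the opposite nut before the neighbours, so that the plate stays nearly level all the way and never tips. Finish with the cover home all round and every nut firmly snug on the solid seat but not forced, let go, and leave the other things on the bench where they are.

Things in the scene. Friction and masses are not known exactly. Their poses are not given: they have to be found in the camera images.
- housing: Dark green cast blower housing, fixed to the bench: 205 x 205 mm, 55 mm tall, short air pipe on its +x side. Origin: centre of its underside on the bench. Its x and y axes run along its sides, z up.
- cover: Square aluminium cover plate, 180 x 180 x 10 mm, red disc in the middle 5 mm proud. Held on the housing's four studs: it cannot slide sideways but sinks and tips on a springy orange gasket (2.5 N per mm at each corner). Origin: centre of its underside, z up; it starts level, 11 mm above the housing's top.
- cover_top (a point): Centre of the cover's upper face under the red disc, 10 mm above its origin. The cover meets a solid metal seat 3.5 to 5 mm below its start height; how far is hidden, differs from time to time and must be felt at the nuts.
- nut_a: Crank nut at the cover's -x, +y corner, 55 mm from its middle in x and in y; opposite nut_c. Origin: centre of the underside of its 30 mm brass collar; z up along its axis, x along the crank to the handle. All four are alike: clockwise from above tightens and lowers the nut 4 mm per radian (steep thread); it stays where left.
- nut_a_handle (a point): Centre of nut_a's handle: an upright red peg, 14 mm in diameter, 36 mm tall, fixed on the crank 38 mm from the nut's axis, this point half-way up (40 mm above the nut's origin). The crank arm's top lies 18 mm below this point. Push or pull the peg round the nut's axis.
- nut_b: Crank nut at the cover's +x, +y corner, 55 mm from its middle in x and in y; opposite nut_d. Origin: centre of the underside of its 30 mm brass collar; z up along its axis, x along the crank to the handle. Each nut starts 0.8 to 2 mm clear of the cover.
- nut_b_handle (a point): Same point of nut_b's handle. Sideways push that turns any nut by its handle: 1.3 N when free; 3 to 4.5 N with the cover's corner drawn down about 2 mm, half a radian past first touch (enough for a first round). The reading falls a little when the push stops.
- nut_c: Crank nut at the cover's +x, -y corner, 55 mm from its middle in x and in y; opposite nut_a. Origin: centre of the underside of its 30 mm brass collar; z up along its axis, x along the crank to the handle. Torque to turn any of the nuts: 0.05 N m when free, plus about 0.013 N m per newton of its press on the cover.
- nut_c_handle (a point): Same point of nut_c's handle. On the solid seat the push at any handle rises steeply: 13 to 17 N is snug, more than 22 N is forced, under 11 N is loose. A nut can ease by some newtons when the others are tightened after it.
- nut_d: Crank nut at the cover's -x, -y corner, 55 mm from its middle in x and in y; opposite nut_b. Origin: centre of the underside of its 30 mm brass collar; z up along its axis, x along the crank to the handle. Once the cover is on its seat, the press of any nut grows by 100 to 200 N per radian.
- nut_d_handle (a point): Same point of nut_d's handle. The handles start some 70 degrees anticlockwise of pointing straight away from the cover's middle; give or take 15; about 1.4 to 2.1 rad of turning brings each home.
- spanner: loose steel open-ended spanner, 170 mm long, lying beside the housing; bystander.
- nozzle: loose brass burner nozzle, 44 mm wide and 50 mm tall, standing beside the housing; bystander.
- washer: loose steel ring, 42 mm wide and 6 mm thick, lying beside the housing; bystander.
- tumbler: green glass tumbler, 76 mm wide and 100 mm tall, standing to the robot's right; bystander.
- paperweight: round red glass paperweight, 74 mm wide and 58 mm tall, to the robot's right; bystander.
- wood_block: wooden shaping block, 100 mm wide and 60 mm tall with a handle of 130 mm, to the robot's left; bystander.
- jacks: steel glassblower's jacks (large tweezers), 230 mm long and 20 mm tall, lying to the robot's left; bystander.

How it is judged:
By the outcome, as a careful person would: the job done as asked, in the order asked, and still so for the second after the job is handed in, with the robot touching nothing.
It also fails if it takes over 72 s, if anything falls off the work surface, if the arm or the gripper's body presses on something with over 40 N, if the wrist force passes 120 N, or if a joint passes its speed limit or range.

## Robot

A 6-joint arm with a two-finger parallel gripper is mounted at the origin on the work surface. World frame = base frame: x ahead of the robot, y to its left, z up, the work surface at z = 0. Lengths are in m, angles in degrees, forces in N, time in s.
With the tool pointing down it reaches from about 0.25 to 0.725 m from the base axis. Payload 9.7 kg.
Tool frame: the origin (TCP) lies at the very end of the fingers, on their centre line; the grasp point (between the pads) lies tcp_to_grasp behind it (tcp_to_grasp is the distance from the TCP to the grasp point, in m); z points along the fingers, y is the direction in which the jaws open and shut (so a half turn about z gives the same grasp; the last joint's range is limited). The gripper opens to 85 mm and grips with 20 to 120 N. Pads are 22 mm wide; open, the fingers measure 114 mm over their backs; the gripper's body (76 mm by 85 mm) begins 54 mm behind the grasp point. The pads swing forward as they close: fully open they stand 13 mm farther back than shut.
Start: joints at [67.036, 4.979, 10.078, 95.1, 0, 90], TCP at [0.215, 0.506, 0.231] pointing down, gripper open.
Joint ranges: [-179.16, 179.16], [-48.56, 103.87], [-65.8, 70.77], [-126.05, 130.52], [-82.76, 87.17], [-180, 180]. Speed limits (degrees/s): [127.2, 127.2, 147.25, 180, 180, 180].

## Interface

Orientations are given as [roll, pitch, yaw] about the fixed x, y, z axes, in that order (R = Rz(yaw) Ry(pitch) Rx(roll)).
In Python, from workcell import * gives the robot as it stands. The module is installed in compiled form; this text tells all that it offers.
- The arm moves only by the shell command python3 -m pendant 'ROWS' [FORCE]. ROWS is JSON, a list of rows, each a list of 3 entries, a list of its own where there are three numbers: the opening in per cent of the stroke, from 0 (shut) to 100 (fully open), then the shift along the world's x, y, z in mm, then the turn, a rotation vector about the world's x, y, z in degrees. A call has 1 to 20 rows; each row is the pose to reach, as a shift and turn from the pose measured when the call began; what a row does not reach only later rows make up. A row lasts 1/8 s, in which the tool goes at most 62.5 mm and 10.7 degrees, less where a joint would pass 70% of its speed; a pose out of reach is approached as far as the arm can. A call with a gripper value outside its range is refused whole. The fingers move at their own pace and stop on an object; FORCE is the grip in N (left out, the last holds). Time passes only in rows, so rows that repeat a pose let the fingers close. It gives the time, the measured TCP pose, the force and the opening at its end, in the units of the state.
- get_obs(): the state, without advancing time (a new reading comes with each control period).
- camera(name): name is "scene" or "top"; returns a dict with "img" (420x560x3 uint8, red, green, blue), "fx", "fy", "cx", "cy" (pixels), "k1" (the pictures are not rectified: a ray, as slopes to the right and down, at radius r is drawn at 1 + k1 r^2 times it, then the intrinsics apply), "cam_to_world" (4x4, takes a point from camera to world coordinates). Camera axes: x right, y down, z forward; pixel columns grow to the right and rows downward; lengths in m; the calibration is good to about 2 mm. A picture is of the moment at which its call begins. There is no depth.
- job_done(): hands the job in, once; it reports no verdict.
Trained networks look in a picture, given as the dict that the camera call returned (one of the last four; its "shot" number tells which), for a name from the list of things; names that differ only in an ending like _2 or _b are one class to them, and where a whole thing is asked for, a point or a joint stands for the part that bears it (a point fixed in the world has none). Each returns a list of dicts, best first, with "confidence" (0 to 1); they miss things now and then, are a little off and sometimes report something else, mostly with a low value. They report only what shows in the picture. A call takes as long as a camera call.
- regions_of(picture, label): "region" (420x560 bool, what is visible of it).
- pinpoint(picture, label): "position" ([x, y, z] in m, in world coordinates, good to about 4 mm: a listed point, or the origin of a listed thing).
The state is a dict: "time": time; "q": joint angles; "qd": joint speeds; "joint_efforts": joint torques, N m; "ee_pos": TCP position; "tcp_rot": TCP orientation; "wrist_force": force on the tool from outside, world axes, zero at the start; "torque": the same for the moment, N m; "opening": finger opening in m.
Only numpy, scipy, OpenCV 4.12 (cv2) and the standard library are available. Lean on these libraries where they do the work, as an engineer would, in place of code of your own. Each camera call takes 0.05 s, during which the arm holds its last target. There are 200 camera calls.

## Working session

There is one attempt and no reset: what is moved stays moved. The work goes in short steps, Python scripts to look and compute and a shell command to move; the robot and the scene stay as the last step left them, time stands still between calls to the robot, and variables do not carry over. Pictures are saved under pics/ and viewed, about 8 in all and at most 12, crops included, and the job is handed in when it is done.

```bash
mkdir -p pics
cat > h.py <<'E'
from workcell import *
import numpy as np, cv2
def show():
    o=get_obs(); print({k:np.round(o[k],3).tolist() for k in ['time','q','ee_pos','tcp_rot','wrist_force','opening']})
E
python3 - <<'E'
from h import *
show()
for n in ['scene','top']:
    p=camera(n); cv2.imwrite(f'pics/{n}0.png',p['img'][:,:,::-1])
    print(n,np.round(p['cam_to_world'],3).tolist(),p['fx'],p['k1'])
    for l in ['housing','cover','cover_top','nut_a','nut_a_handle','spanner','nozzle','washer','tumbler','paperweight','wood_block','jacks']:
        print(l,[(np.round(d['position'],4).tolist(),round(d['confidence'],2)) for d in pinpoint(p,l)][:6])
print(get_obs()['time'])
E
```

```text
{'time': 0.0, 'q': [67.036, 5.013, 10.032, 95.101, -0.001, 90.0], 'ee_pos': [0.214, 0.506, 0.231], 'tcp_rot': [-179.917, 0.001, 157.036], 'wrist_force': [0.161, -0.657, 0.038], 'opening': 0.086}
scene [[0.718, 0.358, -0.597, 1.24], [0.696, -0.373, 0.613, -0.679], [-0.003, -0.856, -0.517, 0.698], [0.0, 0.0, 0.0, 1.0]] 447.14006875152126 0.03873528899522276
housing [([0.5577, 0.0622, 0.0016], 0.76)]
cover [([0.5612, 0.0628, 0.067], 0.68)]
cover_top [([0.5587, 0.0683, 0.0752], 0.56)]
nut_a [([0.5979, 0.1335, 0.081], 0.76), ([0.6234, 0.0223, 0.077], 0.72), ([0.4899, 0.1056, 0.081], 0.64), ([0.657, -0.0832, -0.0], 0.61), ([0.5149, -0.0006, 0.0783], 0.45)]
nut_a_handle [([0.4681, 0.0806, 0.1174], 0.77), ([0.5151, -0.0004, 0.0782], 0.34)]
spanner []
nozzle [([0.53, -0.1117, 0.0041], 0.62)]
washer [([0.6546, -0.0838, 0.0009], 0.63)]
tumbler [([0.5827, -0.4159, 0.002], 0.73)]
paperweight [([0.4019, -0.4427, -0.0009], 0.83), ([0.5496, -0.0229, 0.1186], 0.33), ([0.6534, 0.0428, 0.1194], 0.32)]
wood_block [([0.5804, 0.4369, -0.0008], 0.69), ([0.4155, 0.4443, 0.0012], 0.24)]
jacks [([0.4189, 0.44
[... 314 characters left out ...]
5618, 0.0714, 0.0758], 0.63), ([0.4715, 0.0828, 0.1147], 0.5)]
nut_a [([0.5175, -0.004, 0.0797], 0.78), ([0.6028, 0.1298, 0.0811], 0.77), ([0.622, 0.0224, 0.0849], 0.51), ([0.4912, 0.1113, 0.0767], 0.49), ([0.4025, -0.4447, -0.0018], 0.18)]
nut_a_handle [([0.4698, 0.0803, 0.1179], 0.73)]
spanner [([0.5143, 0.217, -0.0005], 0.66), ([0.6005, 0.1306, 0.0819], 0.19)]
nozzle [([0.5355, -0.1085, 0.0002], 0.64)]
washer [([0.5991, 0.1325, 0.0793], 0.3), ([0.5593, 0.0696, 0.0762], 0.16)]
tumbler [([0.5825, -0.4179, 0.0033], 0.58)]
paperweight []
wood_block [([0.5859, 0.4349, -0.0029], 0.75), ([0.4899, 0.1086, 0.0794], 0.7), ([0.5595, 0.0677, 0.0803], 0.67)]
jacks [([0.4159, 0.451, 0.0069], 0.88)]
1.3
```

View images.

Run:
```python
import cv2
a=cv2.imread('pics/top0.png');b=cv2.imread('pics/scene0.png')
import numpy as np
cv2.imwrite('pics/s1.png',b)
cv2.imwrite('pics/t1.png',cv2.resize(a[60:300,120:440],None,fx=2.5,fy=2.5))
```

```text
(no output)
```

View pics/s1.png

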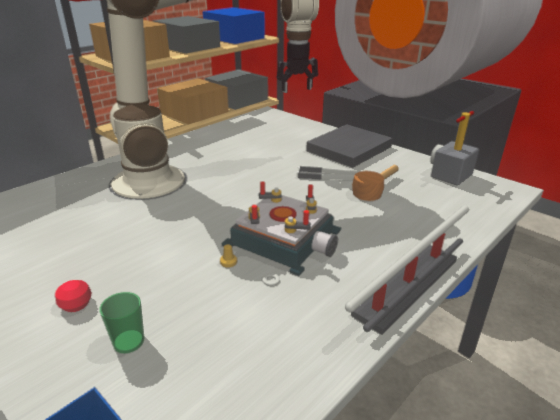

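View pics/t1.png

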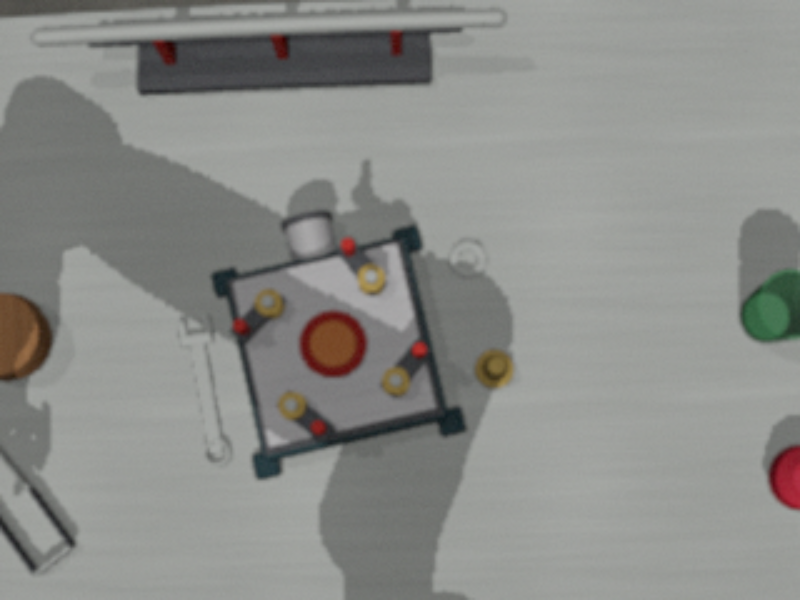

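```bash
cat >> h.py <<'E'
def ray(p,uv):
    K=np.array([[p['fx'],0,p['cx']],[0,p['fy'],p['cy']],[0,0,1.]])
    s=cv2.undistortPoints(np.float64([[uv]]),K,np.array([p['k1'],0,0,0.]))[0,0]
    M=np.array(p['cam_to_world']); d=M[:3,:3]@[s[0],s[1],1]; return M[:3,3],d/np.linalg.norm(d)
def plane(p,uv,z):
    o,d=ray(p,uv); return o+d*(z-o[2])/d[2]
def proj(p,X):
    M=np.linalg.inv(np.array(p['cam_to_world'])); c=M[:3,:3]@X+M[:3,3]; s=c[:2]/c[2]; s=s*(1+p['k1']*(s@s))
    return np.array([p['cx']+p['fx']*s[0],p['cy']+p['fy']*s[1]])
def blobs(p,near,rad):
    im=p['img'].astype(int); m=((im[:,:,0]>110)&(im[:,:,0]>2.2*im[:,:,1])&(im[:,:,0]>2.2*im[:,:,2])).astype(np.uint8)
    n,l,s,c=cv2.connectedComponentsWithStats(m)
    return [(c[i],s[i,4]) for i in range(1,n) if s[i,4]>3 and np.hypot(*(c[i]-near))<rad]
E
python3 - <<'E'
from h import *
nuts=dict(a=(.4905,.108),b=(.600,.1315),c=(.623,.022),d=(.516,-.002))
P={n:camera(n) for n in('top','scene')}
B={n:blobs(P[n],proj(P[n],np.array([.557,.066,.1])),75) for n in P}
for n in B: print(n,[(np.round(c,1).tolist(),int(s)) for c,s in B[n]])
# regions of nuts, collar centres
from itertools import product
for (c1,s1) in B['top']:
    x=plane(P['top'],c1,.122)
    k=min(nuts,key=lambda k:np.hypot(*(x[:2]-nuts[k]))); v=x[:2]-nuts[k]
    out=[k,np.round(x,4).tolist(),'r',round(float(np.hypot(*v)),4),'ang',round(float(np.degrees(np.arctan2(v[1],v[0]))),1)]
    for c2,s2 in B['scene']:
        o1,d1=ray(P['top'],c1);o2,d2=ray(P['scene'],c2)
        t=np.linalg.lstsq(np.c_[d1,-d2],o2-o1,rcond=None)[0]; g=o1+d1*t[0]-o2-d2*t[1]
        if np.linalg.norm(g)<.008 and .05<(o1+d1*t[0])[2]<.16: out.append((np.round((o1+d1*t[0]+o2+d2*t[1])/2,4).tolist(),round(np.linalg.norm(g)*1e3,1)))
    print(*out)
E
```

```text
top [([258.9, 157.9], 22), ([215.3, 189.5], 14), ([287.4, 199.2], 25), ([246.6, 230.4], 15)]
scene [([262.0, 187.8], 34), ([309.9, 191.0], 35), ([254.2, 211.3], 59), ([275.8, 216.3], 45), ([292.9, 212.9], 18), ([305.6, 216.6], 60)]
c [0.654, 0.0456, 0.122] r 0.039 ang 37.2 ([0.6537, 0.0451, 0.1208], np.float64(1.6))
b [0.576, 0.1591, 0.122] r 0.0365 ang 131.1 ([0.5749, 0.158, 0.1182], np.float64(4.4))
d [0.5455, -0.024, 0.122] r 0.0368 ang -36.7 ([0.5451, -0.0246, 0.1209], np.float64(1.6))
a [0.4694, 0.0814, 0.122] r 0.0339 ang -128.4 ([0.4684, 0.0804, 0.1182], np.float64(3.6))
```

```bash
cat >> h.py <<'E'
AX=dict(a=(492.6,107.5),b=(600,130.9),c=(623.4,23.5),d=(516,0.1))
def plan(k,phis,off=18,z=None,flip=None):
    """print shift [dx,dy,dz] and yaw turn for pusher behind peg of nut k at crank angles phis (deg)"""
    o=get_obs(); p=np.array(o['ee_pos'])*1e3; y0=o['tcp_rot'][2]
    for ph in np.atleast_1d(phis):
        r=np.radians(ph); t=np.array([np.sin(r),-np.cos(r)])
        x=np.array(AX[k])+38*np.array([np.cos(r),np.sin(r)])-off*t
        d=(ph-90-y0+90)%180-90
        print(k,ph,off,np.round(x-p[:2],1).tolist(),'dz',None if z is None else round(z-p[2],1),'turn',round(d,1))
def where(k):
    """crank angle (peg in contact), push force along tangent, from the state"""
    o=get_obs(); p=np.array(o['ee_pos'][:2])*1e3-AX[k]; y=o['tcp_rot'][2]
    best=None
    for s in (0,180):
        n=np.array([np.cos(np.radians(y+s)),np.sin(np.radians(y+s))]); h=p@n+18; e=np.array([-n[1],n[0]])
        if abs(h)>38: continue
        # peg = h*n + w*e , |peg|=38 ; outward solution is along +e for clockwise push
        w=np.sqrt(38**2-h*h); g=h*n+w*e
        best=(s,round(float(np.degrees(np.arctan2(g[1],g[0]))),1)); 
        f=np.array(o['wrist_force']); tt=np.array([g[1],-g[0]])/38
        print(k,'face',s,'phi',best[1],'slip',round(float(w-p@e),1),'push',round(float(-f[:2]@tt),2),'F',np.round(f,2).tolist(),'t',round(o['time'],2))
E
python3 -c "
from h import *
plan('a',[228.3],30,107);plan('a',[228,222,216,210,204,198,192,186,180],18,107)"
python3 -m pendant '[[0,[275,-447,-20],[0,0,-19]],[0,[275,-447,-20],[0,0,-19]],[0,[275,-447,-20],[0,0,-19]],[0,[275,-447,-20],[0,0,-19]],[0,[275,-447,-20],[0,0,-19]],[0,[275,-447,-20],[0,0,-19]],[0,[275,-447,-20],[0,0,-19]],[0,[275,-447,-20],[0,0,-19]],[0,[275,-447,-20],[0,0,-19]],[0,[275,-447,-20],[0,0,-19]],[0,[275,-447,-70],[0,0,-19]],[0,[275,-447,-124],[0,0,-19]],[0,[275,-447,-124],[0,0,-19]],[0,[275,-447,-124],[0,0,-19]]]'
python3 -c "
from h import *
show();where('a');plan('a',[228,222,216,210,204,198,192,186,180],18,107)"
```

```text
a 228.3 30 [275.1, -447.2] dz -124.3 turn -18.7
a 228 18 [266.0, -439.2] dz -124.3 turn -19.0
a 222 18 [261.8, -437.7] dz -124.3 turn -25.0
a 216 18 [257.8, -435.8] dz -124.3 turn -31.0
a 210 18 [254.1, -433.5] dz -124.3 turn -37.0
a 204 18 [250.6, -430.8] dz -124.3 turn -43.0
a 198 18 [247.4, -427.7] dz -124.3 turn -49.0
a 192 18 [244.6, -424.4] dz -124.3 turn -55.0
a 186 18 [242.1, -420.8] dz -124.3 turn -61.0
a 180 18 [240.0, -416.9] dz -124.3 turn -67.0
time: 3.15
ee_pos: [0.4902, 0.0601, 0.1096]
tcp_rot: [179.9, 0.1, 138.1]
wrist_force: [0.2, 1.0, 0.4]
opening: 0.0
{'time': 3.15, 'q': [6.991, -3.494, -11.928, 81.435, 0.004, 48.905], 'ee_pos': [0.49, 0.06, 0.11], 'tcp_rot': [179.898, 0.083, 138.086], 'wrist_force': [0.159, 1.002, 0.436], 'opening': 0.0}
a face 0 phi -113.7 slip -0.8 push -0.26 F [0.16, 1.0, 0.44] t 3.15
a 228 18 [-9.6, 7.1] dz -2.6 turn -0.1
a 222 18 [-13.8, 8.6] dz -2.6 turn -6.1
a 216 18 [-17.8, 10.5] dz -2.6 turn -12.1
a 210 18 [-21.5, 12.8] dz -2.6 turn -18.1
a 204 18 [-25.0, 15.5] dz -2.6 turn -24.1
a 198 18 [-28.2, 18.5] dz -2.6 turn -30.1
a 192 18 [-31.0, 21.9] dz -2.6 turn -36.1
a 186 18 [-33.5, 25.5] dz -2.6 turn -42.1
a 180 18 [-35.6, 29.4] dz -2.6 turn -48.1
```

```bash
python3 -m pendant '[[0,[-10,7,-3],[0,0,0]],[0,[-14,9,-3],[0,0,-6]],[0,[-18,10.5,-3],[0,0,-12]],[0,[-21.5,13,-3],[0,0,-18]],[0,[-25,15.5,-3],[0,0,-24]],[0,[-28,18.5,-3],[0,0,-30]],[0,[-31,22,-3],[0,0,-36]]]'
python3 -c "
from h import *
where('a');plan('a',[192,186,180,174,168],18,107)"
```

```text
time: 4.03
ee_pos: [0.4593, 0.0823, 0.1083]
tcp_rot: [179.8, 0.1, 101.9]
wrist_force: [0.1, -3.4, -3.2]
opening: 0.0003
a face 0 phi -168.4 slip 0.2 push 3.35 F [0.1, -3.4, -3.2] t 4.03
a face 180 phi -58.5 slip 50.6 push -1.69 F [0.1, -3.4, -3.2] t 4.03
a 192 18 [-0.1, -0.3] dz -1.3 turn 0.1
a 186 18 [-2.6, 3.3] dz -1.3 turn -5.9
a 180 18 [-4.7, 7.2] dz -1.3 turn -11.9
a 174 18 [-6.4, 11.3] dz -1.3 turn -17.9
a 168 18 [-7.6, 15.5] dz -1.3 turn -23.9
```

```bash
python3 -c "
from h import *
plan('a',[192],28,150)
plan('c',[36],30,107)
plan('c',[36,30,24,18,12,6,0,-6],18,107)"
```

```text
a 192 28 [2.0, -10.1] dz 41.7 turn 0.1
c 36 30 [177.2, -12.2] dz -1.3 turn 24.1
c 36 18 [184.3, -21.9] dz -1.3 turn 24.1
c 30 18 [188.0, -24.2] dz -1.3 turn 18.1
c 24 18 [191.5, -26.9] dz -1.3 turn 12.1
c 18 18 [194.7, -30.0] dz -1.3 turn 6.1
c 12 18 [197.5, -33.3] dz -1.3 turn 0.1
c 6 18 [200.0, -36.9] dz -1.3 turn -5.9
c 0 18 [202.1, -40.8] dz -1.3 turn -11.9
c -6 18 [203.8, -44.9] dz -1.3 turn -17.9
```

```bash
python3 -m pendant '[[0,[2,-10,0],[0,0,0]],[0,[2,-10,45],[0,0,0]],[0,[60,-11,45],[0,0,8]],[0,[120,-12,45],[0,0,16]],[0,[177,-12,45],[0,0,24]],[0,[177,-12,45],[0,0,24]],[0,[177,-12,-1],[0,0,24]],[0,[177,-12,-1],[0,0,24]],[0,[184,-22,-1],[0,0,24]],[0,[188,-24,-1],[0,0,18]],[0,[191.5,-27,-1],[0,0,12]],[0,[194.5,-30,-1],[0,0,6]],[0,[197.5,-33,-1],[0,0,0]],[0,[200,-37,-1],[0,0,-6]]]'
python3 -c "
from h import *
where('c');plan('c',[6,0,-6,-12,-18,-24],18,107)"
```

```text
time: 5.78
ee_pos: [0.6601, 0.0452, 0.1101]
tcp_rot: [179.6, 0.1, 95.7]
wrist_force: [-0.5, 3.1, -3.3]
opening: -0.0004
c face 0 phi 114.7 slip 51.1 push -0.79 F [-0.53, 3.05, -3.25] t 5.78
c face 180 phi 5.6 slip -0.7 push 3.09 F [-0.53, 3.05, -3.25] t 5.78
c 6 18 [-0.8, 0.2] dz -3.1 turn 0.3
c 0 18 [1.3, -3.7] dz -3.1 turn -5.7
c -6 18 [2.9, -7.8] dz -3.1 turn -11.7
c -12 18 [4.2, -12.0] dz -3.1 turn -17.7
c -18 18 [5.0, -16.3] dz -3.1 turn -23.7
c -24 18 [5.3, -20.7] dz -3.1 turn -29.7
```

```bash
python3 -c "
from h import *
plan('c',[6],28,150)
plan('b',[132],30,107)
plan('b',[132,126,120,114,108,102,96,90],18,107)"
```

```text
c 6 28 [-1.9, 10.1] dz 39.9 turn 0.3
b 132 30 [-107.9, 93.9] dz -3.1 turn -53.7
b 132 18 [-98.9, 101.9] dz -3.1 turn -53.7
b 126 18 [-97.0, 105.9] dz -3.1 turn -59.7
b 120 18 [-94.7, 109.6] dz -3.1 turn -65.7
b 114 18 [-92.0, 113.1] dz -3.1 turn -71.7
b 108 18 [-89.0, 116.3] dz -3.1 turn -77.7
b 102 18 [-85.6, 119.1] dz -3.1 turn -83.7
b 96 18 [-82.0, 121.6] dz -3.1 turn -89.7
b 90 18 [-78.1, 123.7] dz -3.1 turn 84.3
```

```bash
python3 -m pendant '[[0,[-2,10,0],[0,0,0]],[0,[-2,10,42],[0,0,0]],[0,[-50,50,42],[0,0,-10]],[0,[-108,94,42],[0,0,-20]],[0,[-108,94,42],[0,0,-30]],[0,[-108,94,42],[0,0,-40]],[0,[-108,94,30],[0,0,-50]],[0,[-108,94,-3],[0,0,-54]],[0,[-108,94,-3],[0,0,-54]],[0,[-99,102,-3],[0,0,-54]],[0,[-97,106,-3],[0,0,-60]],[0,[-94.5,109.5,-3],[0,0,-66]],[0,[-92,113,-3],[0,0,-72]],[0,[-89,116.5,-3],[0,0,-78]],[0,[-85.5,119,-3],[0,0,-84]],[0,[-82,121.5,-3],[0,0,-90]]]'
python3 -c "
from h import *
where('b');plan('b',[96,90,84,78,72],18,107)"
```

```text
time: 7.78
ee_pos: [0.5887, 0.1185, 0.1091]
tcp_rot: [-178.2, 0.0, 10.7]
wrist_force: [-0.0, 0.1, 0.5]
opening: 0.0002
b face 0 phi 93.7 slip 47.9 push 0.02 F [-0.02, 0.07, 0.5] t 7.78
b face 180 phi -135.1 slip 11.3 push -0.06 F [-0.02, 0.07, 0.5] t 7.78
b 96 18 [-10.6, 48.4] dz -2.1 turn -4.7
b 90 18 [-6.7, 50.4] dz -2.1 turn -10.7
b 84 18 [-2.6, 52.1] dz -2.1 turn -16.7
b 78 18 [1.6, 53.4] dz -2.1 turn -22.7
b 72 18 [5.9, 54.2] dz -2.1 turn -28.7
```

```bash
python3 -c "
from h import *
show();print(get_obs()['qd'],get_obs()['joint_efforts'])
p=camera('scene');cv2.imwrite('pics/s2.png',cv2.resize(p['img'][100:280,180:380,::-1],None,fx=4,fy=4)[:600,:800])
show()"
```

```text
{'time': 7.775, 'q': [10.522, 11.211, 3.499, 82.313, 1.8, 179.857], 'ee_pos': [0.589, 0.118, 0.109], 'tcp_rot': [-178.2, 0.02, 10.665], 'wrist_force': [-0.021, 0.065, 0.498], 'opening': 0.0}
[-26.60924264   2.32724201   2.65635909   0.93119798   9.98409891
  -0.19527487] [  4.67665941 -59.88347054  46.58193111   0.08365161  -0.15631561
   0.07918535]
{'time': 7.825, 'q': [10.209, 11.224, 3.512, 82.31, 1.781, 179.855], 'ee_pos': [0.589, 0.115, 0.109], 'tcp_rot': [-178.219, 0.017, 10.354], 'wrist_force': [-0.145, -3.731, -0.061], 'opening': 0.0}
```

View pics/s2.png

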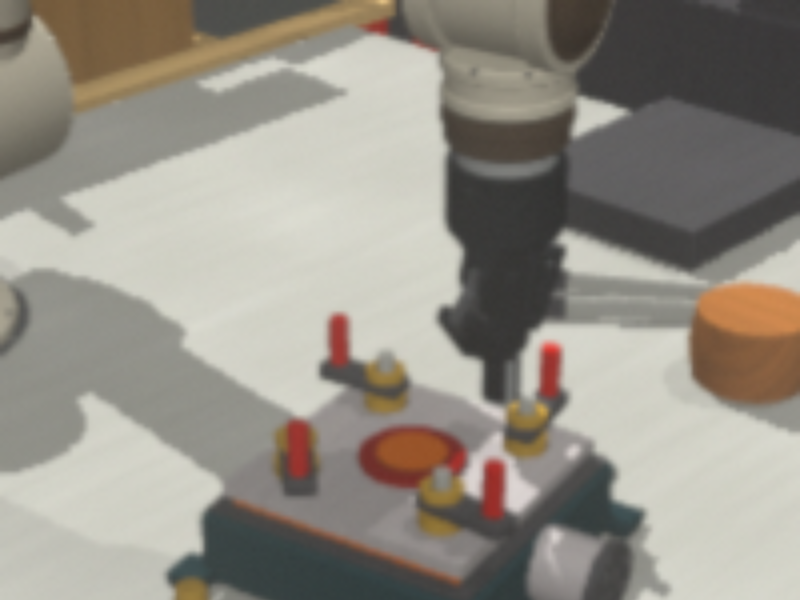

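```bash
python3 -m pendant '[[0,[-3,-3,40],[0,0,10]],[0,[-3,-3,60],[0,0,21]],[0,[-60,-60,60],[0,0,31]],[0,[-60,-120,60],[0,0,42]],[0,[-60,-120,60],[0,0,52]]]'
cat >> h.py <<'E'
def pegs(z=.12):
    P=[camera('top'),camera('scene')]
    B=[blobs(p,proj(p,np.array([.557,.066,.1])),75) for p in P]
    o=np.array(get_obs()['ee_pos'])
    for c1,s1 in B[0]:
        x=plane(P[0],c1,z)[:2]*1e3
        k=min(AX,key=lambda k:np.hypot(*(x-AX[k]))); v=x-AX[k]
        out=[]
        o1,d1=ray(P[0],c1)
        for c2,s2 in B[1]:
            o2,d2=ray(P[1],c2); t=np.linalg.lstsq(np.c_[d1,-d2],o2-o1,rcond=None)[0]; g=o1+d1*t[0]-o2-d2*t[1]; m=(o1+d1*t[0]+o2+d2*t[1])*500
            if np.linalg.norm(g)<.007 and 90<m[2]<140: out=np.round(m,1).tolist(),round(float(np.degrees(np.arctan2(m[1]-AX[k][1],m[0]-AX[k][0]))),1)
        print(k,np.round(x,1),'r',round(float(np.hypot(*v)),1),'phi',round(float(np.degrees(np.arctan2(v[1],v[0]))),1),out)
E
python3 -c "
from h import *
show();pegs()"
```

```text
time: 8.45
ee_pos: [0.5299, -0.0069, 0.1714]
tcp_rot: [-178.4, -0.0, 62.4]
wrist_force: [0.9, 0.6, 0.6]
opening: 0.0003
{'time': 8.45, 'q': [-1.149, 2.852, 1.182, 89.749, 0.757, 116.459], 'ee_pos': [0.53, -0.007, 0.171], 'tcp_rot': [-178.392, -0.046, 62.382], 'wrist_force': [0.937, 0.557, 0.553], 'opening': 0.0}
b [591.3 168.1] r 38.2 phi 103.2 ([590.8, 167.6, 116.5], 104.1)
b [562.4  89.8] r 55.7 phi -132.4 []
a [456.9 102.1] r 36.1 phi -171.4 ([455.7, 101.1, 115.0], -170.1)
```

```bash
python3 -c "
from h import *
plan('b',[104],30,107)
plan('b',[104,98,92,86,80,74,68],18,107)"
```

```text
b 104 30 [31.4, 166.5] dz -64.0 turn -48.2
b 104 18 [43.1, 169.4] dz -64.0 turn -48.2
b 98 18 [46.6, 172.0] dz -64.0 turn -54.2
b 92 18 [50.4, 174.2] dz -64.0 turn -60.2
b 86 18 [54.4, 176.0] dz -64.0 turn -66.2
b 80 18 [58.6, 177.4] dz -64.0 turn -72.2
b 74 18 [62.9, 178.4] dz -64.0 turn -78.2
b 68 18 [67.3, 178.9] dz -64.0 turn -84.2
```

```bash
python3 -m pendant '[[0,[0,30,0],[0,0,10]],[0,[10,60,0],[0,0,21]],[0,[20,90,0],[0,0,31]],[0,[31,120,0],[0,0,42]],[0,[31,150,0],[0,0,52]],[0,[31,166,0],[0,0,63]],[0,[31,166,0],[0,0,73]],[0,[31,166,0],[0,0,84]],[0,[31,166,0],[0,0,94]],[0,[31,166,0],[0,0,105]],[0,[31,166,-10],[0,0,115]],[0,[31,166,-40],[0,0,126]],[0,[31,166,-65],[0,0,132]],[0,[31,166,-65],[0,0,132]],[0,[43,169,-65],[0,0,132]],[0,[46.5,172,-65],[0,0,126]],[0,[50.5,174,-65],[0,0,120]],[0,[54.5,176,-65],[0,0,114]]]'
python3 -c "
from h import *
where('b');plan('b',[86,80,74,68,62],18,107)"
```

```text
time: 10.8
ee_pos: [0.5854, 0.1706, 0.107]
tcp_rot: [-178.4, -0.1, 175.8]
wrist_force: [-4.1, -0.8, -2.9]
opening: 0.0001
b face 0 phi -163.2 slip 52.2 push -0.43 F [-4.12, -0.8, -2.95] t 10.8
b face 180 phi 85.0 slip -0.6 push 4.04 F [-4.12, -0.8, -2.95] t 10.8
b 86 18 [-0.7, -0.6] dz -0.0 turn 0.2
b 80 18 [3.5, 0.8] dz -0.0 turn -5.8
b 74 18 [7.8, 1.7] dz -0.0 turn -11.8
b 68 18 [12.1, 2.2] dz -0.0 turn -17.8
b 62 18 [16.5, 2.3] dz -0.0 turn -23.8
```

```bash
python3 -c "
from h import *
plan('b',[86],28,150)
plan('d',[-40],30,107)
plan('d',[-40,-46,-52,-58,-64,-70,-76,-82,-88],18,107)"
```

```text
b 86 28 [-10.7, 0.1] dz 43.0 turn 0.2
d -40 30 [-21.0, -172.0] dz -0.0 turn 54.2
d -40 18 [-28.7, -181.2] dz -0.0 turn 54.2
d -46 18 [-30.1, -185.4] dz -0.0 turn 48.2
d -52 18 [-31.8, -189.4] dz -0.0 turn 42.2
d -58 18 [-34.0, -193.2] dz -0.0 turn 36.2
d -64 18 [-36.6, -196.8] dz -0.0 turn 30.2
d -70 18 [-39.5, -200.1] dz -0.0 turn 24.2
d -76 18 [-42.8, -203.1] dz -0.0 turn 18.2
d -82 18 [-46.3, -205.7] dz -0.0 turn 12.2
d -88 18 [-50.1, -207.9] dz -0.0 turn 6.2
```

```bash
python3 -m pendant '[[0,[-11,0,0],[0,0,0]],[0,[-11,0,45],[0,0,5]],[0,[-14,-50,45],[0,0,15]],[0,[-17,-110,45],[0,0,25]],[0,[-21,-172,45],[0,0,36]],[0,[-21,-172,40],[0,0,46]],[0,[-21,-172,0],[0,0,54]],[0,[-21,-172,0],[0,0,54]],[0,[-28.5,-181,0],[0,0,54]],[0,[-30,-185.5,0],[0,0,48]],[0,[-32,-189.5,0],[0,0,42]],[0,[-34,-193,0],[0,0,36]],[0,[-36.5,-197,0],[0,0,30]],[0,[-39.5,-200,0],[0,0,24]],[0,[-43,-203,0],[0,0,18]]]'
python3 -c "
from h import *
where('d');plan('d',[-76,-82,-88,-94],18,107)"
```

```text
time: 12.68
ee_pos: [0.5434, -0.0326, 0.1092]
tcp_rot: [-178.3, 0.1, -166.5]
wrist_force: [2.9, -0.3, -2.7]
opening: -0.0001
d face 0 phi -75.0 slip -0.2 push 2.75 F [2.94, -0.35, -2.7] t 12.68
d face 180 phi 26.7 slip 46.8 push -1.63 F [2.94, -0.35, -2.7] t 12.68
d -76 18 [-0.7, 0.1] dz -2.2 turn 0.5
d -82 18 [-4.2, -2.5] dz -2.2 turn -5.5
d -88 18 [-8.0, -4.7] dz -2.2 turn -11.5
d -94 18 [-12.1, -6.5] dz -2.2 turn -17.5
```

```bash
python3 -m pendant '[[0,[-4,-2.5,-2],[0,0,-6]],[0,[-5.5,-3.5,-2],[0,0,-8]]]'
python3 -c "
from h import *
where('d');pegs()
plan('d',[-84],28,150)
plan('a',[194],30,105)
plan('a',[190,184,178,172,166,160,154,148],18,105)"
```

```text
time: 12.92
ee_pos: [0.5387, -0.0362, 0.1091]
tcp_rot: [-178.3, 0.3, -174.7]
wrist_force: [3.9, 0.4, -0.5]
opening: -0.0001
d face 0 phi -82.9 slip -0.3 push 3.95 F [3.94, 0.38, -0.46] t 12.93
d face 180 phi 17.2 slip 46.1 push -0.81 F [3.94, 0.38, -0.46] t 12.93
b [604.5 170. ] r 39.3 phi 83.5 ([603.6, 169.2, 116.5], 84.6)
b [573.7  78.9] r 58.3 phi -116.8 []
a [457.2 101.8] r 35.9 phi -170.9 ([456.6, 102.2, 102.2], -171.6)
d -84 28 [9.3, 1.5] dz 41.1 turn 0.5
a 194 30 [-75.6, 105.4] dz -3.9 turn -81.5
a 190 18 [-80.2, 119.4] dz -3.9 turn -85.5
a 184 18 [-82.6, 123.1] dz -3.9 turn 88.5
a 178 18 [-84.6, 127.1] dz -3.9 turn 82.5
a 172 18 [-86.1, 131.2] dz -3.9 turn 76.5
a 166 18 [-87.2, 135.5] dz -3.9 turn 70.5
a 160 18 [-87.8, 139.8] dz -3.9 turn 64.5
a 154 18 [-88.0, 144.2] dz -3.9 turn 58.5
a 148 18 [-87.7, 148.6] dz -3.9 turn 52.5
```

```bash
python3 -m pendant '[[0,[9,1.5,0],[0,0,0]],[0,[9,1.5,42],[0,0,-8]],[0,[-10,30,42],[0,0,-18]],[0,[-40,60,42],[0,0,-28]],[0,[-70,90,42],[0,0,-38]],[0,[-76,105,42],[0,0,-48]],[0,[-76,105,42],[0,0,-58]],[0,[-76,105,42],[0,0,-68]],[0,[-76,105,30],[0,0,-78]],[0,[-76,105,-4],[0,0,-82]],[0,[-76,105,-4],[0,0,-82]],[0,[-80,119,-4],[0,0,-86]],[0,[-82.5,123,-4],[0,0,-92]],[0,[-84.5,127,-4],[0,0,-98]],[0,[-86,131,-4],[0,0,-104]],[0,[-87,133.5,-4],[0,0,-107]]]'
python3 -c "
from h import *
where('a');plan('a',[166],28,150)
plan('c',[8],30,105)
plan('c',[4,-2,-8,-14,-20,-26,-32],18,105)"
```

```text
time: 15.02
ee_pos: [0.4518, 0.097, 0.1061]
tcp_rot: [-178.3, 0.4, 78.5]
wrist_force: [1.1, -2.9, -2.6]
opening: -0.0001
a face 0 phi 169.1 slip 0.2 push 2.67 F [1.08, -2.92, -2.61] t 15.03
a face 180 phi -84.9 slip 48.7 push 0.81 F [1.08, -2.92, -2.61] t 15.03
a 166 28 [-2.9, -7.5] dz 43.9 turn -2.5
c 8 30 [205.0, -38.5] dz -1.1 turn 19.5
c 4 18 [208.2, -52.9] dz -1.1 turn 15.5
c -2 18 [210.2, -56.9] dz -1.1 turn 9.5
c -8 18 [211.7, -61.0] dz -1.1 turn 3.5
c -14 18 [212.8, -65.3] dz -1.1 turn -2.5
c -20 18 [213.4, -69.6] dz -1.1 turn -8.5
c -26 18 [213.6, -74.0] dz -1.1 turn -14.5
c -32 18 [213.3, -78.4] dz -1.1 turn -20.5
```

```bash
python3 -m pendant '[[0,[-2,-10,0],[0,0,0]],[0,[-2,-10,45],[0,0,0]],[0,[60,-20,45],[0,0,8]],[0,[120,-30,45],[0,0,16]],[0,[175,-38,45],[0,0,19]],[0,[205,-38,45],[0,0,19]],[0,[205,-38,0],[0,0,19]],[0,[205,-38,-1],[0,0,19]],[0,[208,-53,-1],[0,0,15]],[0,[210,-57,-1],[0,0,9]],[0,[211.5,-61,-1],[0,0,3]],[0,[213,-65,-1],[0,0,-3]],[0,[213.5,-69.5,-1],[0,0,-9]]]'
python3 -c "
from h import *
where('c');plan('c',[-20,-26,-32,-38],18,105)
plan('b',[87],30,104)
plan('b',[84,78,72,66,60,54],18,104)"
```

```text
time: 16.65
ee_pos: [0.6653, 0.0281, 0.1074]
tcp_rot: [-178.4, 0.2, 69.4]
wrist_force: [1.1, 4.6, -3.6]
opening: -0.0001
c face 0 phi 82.4 slip 46.2 push -0.53 F [1.15, 4.62, -3.64] t 16.65
c face 180 phi -19.0 slip 0.3 push 4.74 F [1.15, 4.62, -3.64] t 16.65
c -20 18 [-0.1, -0.6] dz -2.4 turn 0.6
c -26 18 [0.1, -5.0] dz -2.4 turn -5.4
c -32 18 [-0.2, -9.4] dz -2.4 turn -11.4
c -38 18 [-0.9, -13.8] dz -2.4 turn -17.4
b 87 30 [-93.3, 142.4] dz -3.4 turn -72.4
b 84 18 [-79.3, 142.5] dz -3.4 turn -75.4
b 78 18 [-75.1, 143.8] dz -3.4 turn -81.4
b 72 18 [-70.7, 144.5] dz -3.4 turn -87.4
b 66 18 [-66.3, 144.9] dz -3.4 turn 86.6
b 60 18 [-61.9, 144.7] dz -3.4 turn 80.6
b 54 18 [-57.6, 144.2] dz -3.4 turn 74.6
```

```bash
python3 -m pendant '[[0,[-3,10,0],[0,0,0]],[0,[-3,10,45],[0,0,8]],[0,[-30,50,45],[0,0,18]],[0,[-60,100,45],[0,0,28]],[0,[-93,142,45],[0,0,38]],[0,[-93,142,45],[0,0,48]],[0,[-93,142,45],[0,0,58]],[0,[-93,142,45],[0,0,68]],[0,[-93,142,45],[0,0,78]],[0,[-93,142,45],[0,0,88]],[0,[-93,142,35],[0,0,98]],[0,[-93,142,-2],[0,0,107]],[0,[-93,142,-3],[0,0,107]],[0,[-79,142.5,-3],[0,0,104.5]],[0,[-75,144,-3],[0,0,98.5]],[0,[-70.5,144.5,-3],[0,0,92.5]],[0,[-66.5,145,-3],[0,0,86.5]]]'
python3 -c "
from h import *
where('b');plan('b',[66,60,54],18,104)
plan('d',[-80],30,104)
plan('d',[-84,-90,-96,-102,-108,-114],18,104)"
```

```text
time: 18.77
ee_pos: [0.5982, 0.1737, 0.1062]
tcp_rot: [-178.4, 0.2, 155.6]
wrist_force: [-3.7, 1.2, -3.7]
opening: 0.0001
b face 0 phi 166.5 slip 45.4 push -0.3 F [-3.72, 1.2, -3.72] t 18.77
b face 180 phi 67.6 slip -0.3 push 3.9 F [-3.72, 1.2, -3.72] t 18.77
b 66 18 [0.8, -0.8] dz -2.2 turn 0.4
b 60 18 [5.2, -0.9] dz -2.2 turn -5.6
b 54 18 [9.6, -1.5] dz -2.2 turn -11.6
d -80 30 [-46.1, -205.8] dz -2.2 turn 34.4
d -84 18 [-60.3, -209.5] dz -2.2 turn 30.4
d -90 18 [-64.2, -211.6] dz -2.2 turn 24.4
d -96 18 [-68.3, -213.3] dz -2.2 turn 18.4
d -102 18 [-72.5, -214.5] dz -2.2 turn 12.4
d -108 18 [-76.8, -215.3] dz -2.2 turn 6.4
d -114 18 [-81.2, -215.6] dz -2.2 turn 0.4
```

```bash
python3 -m pendant '[[0,[-9,4,0],[0,0,0]],[0,[-9,4,45],[0,0,5]],[0,[-18,-50,45],[0,0,15]],[0,[-28,-110,45],[0,0,25]],[0,[-40,-168,45],[0,0,34]],[0,[-46,-206,45],[0,0,34]],[0,[-46,-206,0],[0,0,34]],[0,[-46,-206,-2],[0,0,34]],[0,[-60,-209.5,-2],[0,0,30]],[0,[-64,-211.5,-2],[0,0,24]],[0,[-68,-213.5,-2],[0,0,18]],[0,[-72.5,-214.5,-2],[0,0,12]],[0,[-74.5,-215,-2],[0,0,10]]]'
python3 -c "
from h import *
where('d');plan('d',[-104,-110,-116],18,104)
plan('a',[173],30,103)
plan('a',[168,162,156,150,144,138,132,126],18,103)"
```

```text
time: 20.4
ee_pos: [0.5247, -0.0406, 0.1064]
tcp_rot: [-178.4, 0.4, 165.6]
wrist_force: [4.9, 0.3, -0.5]
opening: 0.0003
d face 0 phi -103.5 slip 0.8 push 4.69 F [4.89, 0.28, -0.5] t 20.4
d face 180 phi 1.5 slip 47.6 push 0.15 F [4.89, 0.28, -0.5] t 20.4
d -104 18 [-0.5, -0.6] dz -2.4 turn 0.4
d -110 18 [-4.8, -1.2] dz -2.4 turn -5.6
d -116 18 [-9.2, -1.4] dz -2.4 turn -11.6
a 173 30 [-73.5, 122.9] dz -3.4 turn -82.6
a 168 18 [-73.0, 138.4] dz -3.4 turn -87.6
a 162 18 [-73.8, 142.7] dz -3.4 turn 86.4
a 156 18 [-74.2, 147.1] dz -3.4 turn 80.4
a 150 18 [-74.0, 151.5] dz -3.4 turn 74.4
a 144 18 [-73.5, 155.8] dz -3.4 turn 68.4
a 138 18 [-72.4, 160.1] dz -3.4 turn 62.4
a 132 18 [-70.9, 164.3] dz -3.4 turn 56.4
a 126 18 [-69.0, 168.2] dz -3.4 turn 50.4
```

```bash
python3 -m pendant '[[0,[10,-2,0],[0,0,0]],[0,[10,-2,42],[0,0,-8]],[0,[-15,30,42],[0,0,-18]],[0,[-40,65,42],[0,0,-28]],[0,[-70,100,42],[0,0,-38]],[0,[-73,123,42],[0,0,-48]],[0,[-73,123,42],[0,0,-58]],[0,[-73,123,42],[0,0,-68]],[0,[-73,123,35],[0,0,-78]],[0,[-73,123,-3],[0,0,-83]],[0,[-73,123,-3],[0,0,-83]],[0,[-73,138.5,-3],[0,0,-88]],[0,[-74,142.5,-3],[0,0,-94]],[0,[-74,147,-3],[0,0,-100]],[0,[-74,149,-3],[0,0,-102]]]'
python3 -c "
from h import *
where('a');plan('a',[154,150,146,142],18,103)
plan('c',[-16],30,103)
plan('c',[-20,-26,-32,-38,-44],18,103)"
```

```text
time: 22.28
ee_pos: [0.4507, 0.1082, 0.1048]
tcp_rot: [-178.5, 0.4, 63.7]
wrist_force: [-1.2, -3.0, -3.5]
opening: -0.0001
a face 0 phi 153.6 slip 0.1 push 3.27 F [-1.24, -3.04, -3.48] t 22.27
a face 180 phi -97.1 slip 50.4 push -0.85 F [-1.24, -3.04, -3.48] t 22.27
a 154 18 [-0.2, -0.2] dz -1.8 turn 0.3
a 150 18 [-0.0, 2.7] dz -1.8 turn -3.7
a 146 18 [0.3, 5.6] dz -1.8 turn -7.7
a 142 18 [0.8, 8.5] dz -1.8 turn -11.7
c -16 30 [217.5, -66.4] dz -1.8 turn 10.3
c -20 18 [214.5, -80.8] dz -1.8 turn 6.3
c -26 18 [214.7, -85.2] dz -1.8 turn 0.3
c -32 18 [214.4, -89.6] dz -1.8 turn -5.7
c -38 18 [213.7, -93.9] dz -1.8 turn -11.7
c -44 18 [212.5, -98.2] dz -1.8 turn -17.7
```

```bash
python3 -m pendant '[[0,[0,3,-2],[0,0,-4]],[0,[0.5,5.5,-2],[0,0,-7]],[0,[-4,-5,0],[0,0,-7]],[0,[-4,-5,45],[0,0,-5]],[0,[55,-20,45],[0,0,0]],[0,[115,-40,45],[0,0,5]],[0,[175,-60,45],[0,0,10]],[0,[217,-66,45],[0,0,10]],[0,[217,-66,0],[0,0,10]],[0,[217,-66,-2],[0,0,10]],[0,[214.5,-81,-2],[0,0,6]],[0,[214.5,-85,-2],[0,0,0]],[0,[214.5,-89.5,-2],[0,0,-6]],[0,[214,-92,-2],[0,0,-9]]]'
python3 -c "
from h import *
where('c');plan('c',[-36,-40,-44],18,103)
plan('b',[70],30,103)
plan('b',[66,60,54,48],18,103)"
```

```text
time: 24.02
ee_pos: [0.6646, 0.0169, 0.1054]
tcp_rot: [-178.5, 0.3, 54.7]
wrist_force: [2.3, 4.7, -4.4]
opening: 0.0001
c face 0 phi 71.3 slip 48.3 push -0.72 F [2.35, 4.71, -4.44] t 24.02
c face 180 phi -34.6 slip 0.6 push 5.21 F [2.35, 4.71, -4.44] t 24.02
c -36 18 [0.1, -1.2] dz -2.4 turn -0.7
c -40 18 [-0.5, -4.1] dz -2.4 turn -4.7
c -44 18 [-1.4, -6.9] dz -2.4 turn -8.7
b 70 30 [-79.8, 159.9] dz -2.4 turn -74.7
b 66 18 [-65.6, 156.0] dz -2.4 turn -78.7
b 60 18 [-61.2, 155.9] dz -2.4 turn -84.7
b 54 18 [-56.8, 155.3] dz -2.4 turn 89.3
b 48 18 [-52.5, 154.2] dz -2.4 turn 83.3
```

```bash
python3 -m pendant '[[0,[-6,8,0],[0,0,0]],[0,[-6,8,45],[0,0,8]],[0,[-30,55,45],[0,0,18]],[0,[-55,110,45],[0,0,28]],[0,[-80,160,45],[0,0,38]],[0,[-80,160,45],[0,0,48]],[0,[-80,160,45],[0,0,58]],[0,[-80,160,45],[0,0,68]],[0,[-80,160,45],[0,0,78]],[0,[-80,160,45],[0,0,88]],[0,[-80,160,35],[0,0,98]],[0,[-80,160,-2],[0,0,105]],[0,[-80,160,-2.5],[0,0,105]],[0,[-65.5,156,-2.5],[0,0,101.5]],[0,[-61,156,-2.5],[0,0,95.5]],[0,[-57,155.5,-2.5],[0,0,89.5]],[0,[-54,154.5,-2.5],[0,0,85.5]]]'
python3 -c "
from h import *
where('b');plan('b',[50,46,42],18,103)
plan('d',[-99],30,103)
plan('d',[-103,-109,-115,-121],18,103)"
```

```text
time: 26.15
ee_pos: [0.61, 0.1723, 0.105]
tcp_rot: [-178.5, 0.2, 140.0]
wrist_force: [-3.3, 3.9, -4.3]
opening: 0.0001
b face 0 phi 153.7 slip 47.2 push -2.04 F [-3.32, 3.92, -4.29] t 26.15
b face 180 phi 51.4 slip -0.2 push 5.04 F [-3.32, 3.92, -4.29] t 26.15
b 50 18 [0.6, -0.7] dz -2.0 turn -0.0
b 46 18 [3.4, -1.6] dz -2.0 turn -4.0
b 42 18 [6.2, -2.6] dz -2.0 turn -8.0
d -99 30 [-70.3, -214.4] dz -2.0 turn 31.0
d -103 18 [-85.0, -213.3] dz -2.0 turn 27.0
d -109 18 [-89.4, -214.0] dz -2.0 turn 21.0
d -115 18 [-93.8, -214.2] dz -2.0 turn 15.0
d -121 18 [-98.2, -214.0] dz -2.0 turn 9.0
```

```bash
python3 -m pendant '[[0,[-8,6,0],[0,0,0]],[0,[-8,6,45],[0,0,5]],[0,[-25,-50,45],[0,0,13]],[0,[-40,-110,45],[0,0,22]],[0,[-57,-168,45],[0,0,31]],[0,[-70,-214,45],[0,0,31]],[0,[-70,-214,0],[0,0,31]],[0,[-70,-214,-2],[0,0,31]],[0,[-85,-213.5,-2],[0,0,27]],[0,[-89.5,-214,-2],[0,0,21]],[0,[-94,-214,-2],[0,0,15]],[0,[-97,-214,-2],[0,0,11]]]'
python3 -c "
from h import *
where('d');plan('d',[-119,-123,-127],18,103)
plan('a',[151],30,102)
plan('a',[146,140,134,128,122],18,102)"
```

```text
time: 27.65
ee_pos: [0.5141, -0.0412, 0.1054]
tcp_rot: [-178.6, 0.4, 150.9]
wrist_force: [5.3, -2.8, -4.7]
opening: 0.0
d face 0 phi -118.5 slip 1.0 push 5.97 F [5.3, -2.76, -4.75] t 27.65
d face 180 phi -12.4 slip 47.9 push -1.56 F [5.3, -2.76, -4.75] t 27.65
d -119 18 [-0.8, -0.7] dz -2.4 turn 0.1
d -123 18 [-3.7, -0.4] dz -2.4 turn -3.9
d -127 18 [-6.6, 0.1] dz -2.4 turn -7.9
a 151 30 [-69.3, 140.9] dz -3.4 turn -89.9
a 146 18 [-63.1, 155.0] dz -3.4 turn 85.1
a 140 18 [-62.2, 159.3] dz -3.4 turn 79.1
a 134 18 [-60.8, 163.5] dz -3.4 turn 73.1
a 128 18 [-59.1, 167.6] dz -3.4 turn 67.1
a 122 18 [-56.9, 171.4] dz -3.4 turn 61.1
```

```bash
python3 -m pendant '[[0,[9,-5,0],[0,0,0]],[0,[9,-5,42],[0,0,-8]],[0,[-15,30,42],[0,0,-18]],[0,[-40,65,42],[0,0,-28]],[0,[-65,100,42],[0,0,-38]],[0,[-69,141,42],[0,0,-48]],[0,[-69,141,42],[0,0,-58]],[0,[-69,141,42],[0,0,-68]],[0,[-69,141,42],[0,0,-78]],[0,[-69,141,30],[0,0,-86]],[0,[-69,141,-3],[0,0,-90]],[0,[-69,141,-3],[0,0,-90]],[0,[-63,155,-3],[0,0,-95]],[0,[-62,159.5,-3],[0,0,-101]],[0,[-61,163.5,-3],[0,0,-107]]]'
python3 -c "
from h import *
where('a');plan('a',[132,128,124],18,102)
plan('c',[-31],30,102)
plan('c',[-35,-41,-47,-53],18,102)"
```

```text
time: 29.52
ee_pos: [0.4531, 0.1221, 0.1041]
tcp_rot: [-178.6, 0.5, 43.9]
wrist_force: [-3.2, -6.8, -2.8]
opening: 0.0004
a face 0 phi 134.4 slip 0.1 push 7.03 F [-3.2, -6.78, -2.8] t 29.52
a face 180 phi -119.1 slip 49.0 push 0.5 F [-3.2, -6.78, -2.8] t 29.52
a 132 18 [0.7, 1.6] dz -2.1 turn -1.9
a 128 18 [1.9, 4.3] dz -2.1 turn -5.9
a 124 18 [3.3, 6.9] dz -2.1 turn -9.9
c -31 30 [218.3, -92.4] dz -2.1 turn 15.1
c -35 18 [211.7, -105.6] dz -2.1 turn 11.1
c -41 18 [210.8, -109.9] dz -2.1 turn 5.1
c -47 18 [209.4, -114.1] dz -2.1 turn -0.9
c -53 18 [207.5, -118.1] dz -2.1 turn -6.9
```

```bash
python3 -m pendant '[[0,[-6,-8,0],[0,0,0]],[0,[-6,-8,45],[0,0,2]],[0,[50,-30,45],[0,0,8]],[0,[110,-50,45],[0,0,15]],[0,[170,-75,45],[0,0,15]],[0,[218,-92,45],[0,0,15]],[0,[218,-92,0],[0,0,15]],[0,[218,-92,-2],[0,0,15]],[0,[211.5,-105.5,-2],[0,0,11]],[0,[211,-110,-2],[0,0,5]],[0,[209.5,-113.5,-2],[0,0,0]]]'
python3 -c "
from h import *
where('c');plan('c',[-48,-52,-56],18,102)
plan('b',[54],30,102)
plan('b',[50,44,38,32],18,102)"
```

```text
time: 30.9
ee_pos: [0.6626, 0.0095, 0.105]
tcp_rot: [-178.7, 0.3, 44.0]
wrist_force: [4.1, 4.2, -5.0]
opening: -0.0001
c face 0 phi 60.2 slip 47.9 push -1.46 F [4.06, 4.16, -5.03] t 30.9
c face 180 phi -45.3 slip 0.7 push 5.81 F [4.06, 4.16, -5.03] t 30.9
c -48 18 [-0.4, -2.2] dz -3.0 turn -2.0
c -52 18 [-1.6, -4.8] dz -3.0 turn -6.0
c -56 18 [-3.0, -7.4] dz -3.0 turn -10.0
b 54 30 [-64.5, 169.8] dz -3.0 turn -80.0
b 50 18 [-52.0, 162.1] dz -3.0 turn -84.0
b 44 18 [-47.8, 160.8] dz -3.0 turn -90.0
b 38 18 [-43.7, 159.0] dz -3.0 turn 84.0
b 32 18 [-39.9, 156.8] dz -3.0 turn 78.0
```

```bash
python3 -m pendant '[[0,[-0.5,-2.5,-2],[0,0,-2]],[0,[-1,-3.5,-2],[0,0,-4]],[0,[-7,5,0],[0,0,0]],[0,[-7,8,45],[0,0,8]],[0,[-30,55,45],[0,0,18]],[0,[-50,110,45],[0,0,28]],[0,[-64,170,45],[0,0,38]],[0,[-64,170,45],[0,0,48]],[0,[-64,170,45],[0,0,58]],[0,[-64,170,45],[0,0,68]],[0,[-64,170,45],[0,0,78]],[0,[-64,170,45],[0,0,88]],[0,[-64,170,35],[0,0,98]],[0,[-64,170,-2],[0,0,100]],[0,[-64,170,-3],[0,0,100]],[0,[-52,162,-3],[0,0,96]],[0,[-48,161,-3],[0,0,90]],[0,[-46,160,-3],[0,0,87]]]'
python3 -c "
from h import *
where('b');plan('b',[40,36,32],18,102)
plan('d',[-114],30,102)
plan('d',[-118,-124,-130,-136],18,102)"
```

```text
time: 33.15
ee_pos: [0.6158, 0.1704, 0.1051]
tcp_rot: [-178.8, 0.2, 130.9]
wrist_force: [-6.2, 5.9, -0.2]
opening: -0.0
b face 0 phi 140.0 slip 43.8 push -0.52 F [-6.22, 5.9, -0.19] t 33.15
b face 180 phi 43.2 slip 0.2 push 8.56 F [-6.22, 5.9, -0.19] t 33.15
b 40 18 [1.7, -1.3] dz -3.1 turn -0.9
b 36 18 [4.4, -2.6] dz -3.1 turn -4.9
b 32 18 [6.9, -4.1] dz -3.1 turn -8.9
d -114 30 [-87.9, -217.2] dz -3.1 turn 25.1
d -118 18 [-101.8, -212.3] dz -3.1 turn 21.1
d -124 18 [-106.1, -211.9] dz -3.1 turn 15.1
d -130 18 [-110.4, -211.0] dz -3.1 turn 9.1
d -136 18 [-114.6, -209.7] dz -3.1 turn 3.1
```

```bash
python3 -m pendant '[[0,[-7,7,0],[0,0,0]],[0,[-7,7,45],[0,0,5]],[0,[-25,-50,45],[0,0,12]],[0,[-45,-110,45],[0,0,20]],[0,[-65,-168,45],[0,0,25]],[0,[-88,-217,45],[0,0,25]],[0,[-88,-217,0],[0,0,25]],[0,[-88,-217,-3],[0,0,25]],[0,[-102,-212.5,-3],[0,0,21]],[0,[-106,-212,-3],[0,0,15]],[0,[-108.5,-211.5,-3],[0,0,12]]]'
python3 -c "
from h import *
where('d');plan('d',[-127,-131,-135],18,102)
plan('a',[139],30,102)
plan('a',[134,130,126,122,118],18,102)"
```

```text
time: 34.52
ee_pos: [0.5081, -0.0404, 0.1047]
tcp_rot: [-178.8, 0.3, 142.9]
wrist_force: [2.9, -1.7, -2.5]
opening: 0.0002
d face 0 phi -126.9 slip 1.0 push 3.34 F [2.92, -1.68, -2.46] t 34.52
d face 180 phi -19.1 slip 48.8 push -0.63 F [2.92, -1.68, -2.46] t 34.52
d -127 18 [-0.6, -0.7] dz -2.7 turn 0.1
d -131 18 [-3.5, -0.0] dz -2.7 turn -3.9
d -135 18 [-6.3, 0.9] dz -2.7 turn -7.9
a 139 30 [-63.9, 150.2] dz -2.7 turn 86.1
a 134 18 [-54.9, 162.7] dz -2.7 turn 81.1
a 130 18 [-53.7, 165.4] dz -2.7 turn 77.1
a 126 18 [-52.4, 168.0] dz -2.7 turn 73.1
a 122 18 [-50.9, 170.6] dz -2.7 turn 69.1
a 118 18 [-49.2, 173.0] dz -2.7 turn 65.1
```

```bash
python3 -m pendant '[[0,[-3.5,0,-2],[0,0,-4]],[0,[-7,1,-2],[0,0,-8]]]'
python3 -c "
from h import *
where('d');plan('d',[-135,-139,-143],18,102)
plan('a',[139],30,102)
plan('a',[134,130,126,122,118],18,102)"
```

```text
time: 34.78
ee_pos: [0.5026, -0.0389, 0.1052]
tcp_rot: [-178.9, 0.6, 134.8]
wrist_force: [8.2, -3.9, -5.2]
opening: 0.0003
d face 0 phi -134.8 slip 1.0 push 8.55 F [8.19, -3.89, -5.19] t 34.77
d face 180 phi -27.7 slip 48.5 push 0.36 F [8.19, -3.89, -5.19] t 34.77
d -135 18 [-0.8, -0.6] dz -3.2 turn 0.2
d -139 18 [-3.5, 0.5] dz -3.2 turn -3.8
d -143 18 [-6.1, 1.8] dz -3.2 turn -7.8
a 139 30 [-58.4, 148.7] dz -3.2 turn -85.8
a 134 18 [-49.4, 161.3] dz -3.2 turn 89.2
a 130 18 [-48.2, 164.0] dz -3.2 turn 85.2
a 126 18 [-46.9, 166.6] dz -3.2 turn 81.2
a 122 18 [-45.4, 169.1] dz -3.2 turn 77.2
a 118 18 [-43.7, 171.5] dz -3.2 turn 73.2
```

```bash
python3 -m pendant '[[0,[8,-7,0],[0,0,0]],[0,[8,-7,42],[0,0,-8]],[0,[-15,30,42],[0,0,-18]],[0,[-35,65,42],[0,0,-28]],[0,[-55,100,42],[0,0,-38]],[0,[-58,149,42],[0,0,-48]],[0,[-58,149,42],[0,0,-58]],[0,[-58,149,42],[0,0,-68]],[0,[-58,149,40],[0,0,-78]],[0,[-58,149,0],[0,0,-86]],[0,[-58,149,-3],[0,0,-86]],[0,[-49.5,161.5,-3],[0,0,-91]],[0,[-48,164,-3],[0,0,-95]],[0,[-48,164.5,-3],[0,0,-96]]]'
python3 -c "
from h import *
where('a');plan('a',[129,126,123,120],18,102)
plan('c',[-45],30,102)
plan('c',[-49,-52,-55,-58,-61],18,102)"
```

```text
time: 36.52
ee_pos: [0.4539, 0.1251, 0.1038]
tcp_rot: [-178.9, 0.7, 39.1]
wrist_force: [-6.9, -6.8, 0.1]
opening: 0.0003
a face 0 phi 130.6 slip -0.1 push 9.65 F [-6.9, -6.78, 0.09] t 36.52
a face 180 phi -127.8 slip 46.7 push -1.29 F [-6.9, -6.78, 0.09] t 36.52
a 129 18 [0.8, 0.6] dz -1.8 turn -0.1
a 126 18 [1.8, 2.6] dz -1.8 turn -3.1
a 123 18 [3.0, 4.5] dz -1.8 turn -6.1
a 120 18 [4.2, 6.4] dz -1.8 turn -9.1
c -45 30 [217.6, -107.2] dz -1.8 turn 5.9
c -49 18 [208.1, -118.4] dz -1.8 turn 1.9
c -52 18 [207.1, -120.4] dz -1.8 turn -1.1
c -55 18 [206.1, -122.4] dz -1.8 turn -4.1
c -58 18 [204.9, -124.2] dz -1.8 turn -7.1
c -61 18 [203.7, -126.1] dz -1.8 turn -10.1
```

```bash
python3 -m pendant '[[0,[-7,-7,0],[0,0,0]],[0,[-7,-7,45],[0,0,2]],[0,[50,-30,45],[0,0,4]],[0,[110,-60,45],[0,0,6]],[0,[170,-90,45],[0,0,6]],[0,[217.5,-107,45],[0,0,6]],[0,[217.5,-107,0],[0,0,6]],[0,[217.5,-107,-2],[0,0,6]],[0,[208,-118.5,-2],[0,0,2]],[0,[207,-120.5,-2],[0,0,-1]],[0,[206,-122.5,-2],[0,0,-4]]]'
python3 -c "
from h import *
where('c');plan('c',[-55,-58,-61,-64],18,102)
plan('b',[47],30,102)
plan('b',[43,40,37,34],18,102)"
```

```text
time: 37.9
ee_pos: [0.6597, 0.0033, 0.1051]
tcp_rot: [-179.0, 0.5, 35.1]
wrist_force: [2.8, 3.0, -3.5]
opening: -0.0002
c face 0 phi 53.7 slip 49.5 push -0.48 F [2.77, 2.97, -3.5] t 37.9
c face 180 phi -54.8 slip 0.6 push 3.97 F [2.77, 2.97, -3.5] t 37.9
c -55 18 [0.3, -0.6] dz -3.1 turn -0.1
c -58 18 [-0.9, -2.5] dz -3.1 turn -3.1
c -61 18 [-2.1, -4.3] dz -3.1 turn -6.1
c -64 18 [-3.4, -6.0] dz -3.1 turn -9.1
b 47 30 [-55.7, 175.9] dz -3.1 turn -78.1
b 43 18 [-44.2, 166.7] dz -3.1 turn -82.1
b 40 18 [-42.1, 165.8] dz -3.1 turn -85.1
b 37 18 [-40.2, 164.9] dz -3.1 turn -88.1
b 34 18 [-38.2, 163.8] dz -3.1 turn 88.9
```

```bash
python3 -m pendant '[[0,[-1,-2.5,-3],[0,0,-3]],[0,[-2,-4.5,-3],[0,0,-6]]]'
python3 -c "
from h import *
where('c');plan('c',[-61,-64,-67,-70],18,102)
plan('b',[47],30,102)
plan('b',[43,40,37,34],18,102)"
```

```text
time: 38.15
ee_pos: [0.658, 0.0001, 0.1051]
tcp_rot: [-179.0, 0.3, 29.2]
wrist_force: [6.5, 5.8, -5.6]
opening: -0.0001
c face 0 phi 44.1 slip 47.0 push -0.36 F [6.5, 5.79, -5.64] t 38.15
c face 180 phi -59.6 slip 0.7 push 8.53 F [6.5, 5.79, -5.64] t 38.15
c -61 18 [-0.4, -1.1] dz -3.1 turn -0.2
c -64 18 [-1.7, -2.9] dz -3.1 turn -3.2
c -67 18 [-3.1, -4.6] dz -3.1 turn -6.2
c -70 18 [-4.7, -6.2] dz -3.1 turn -9.2
b 47 30 [-54.0, 179.0] dz -3.1 turn -72.2
b 43 18 [-42.4, 169.9] dz -3.1 turn -76.2
b 40 18 [-40.4, 169.0] dz -3.1 turn -79.2
b 37 18 [-38.4, 168.0] dz -3.1 turn -82.2
b 34 18 [-36.5, 167.0] dz -3.1 turn -85.2
```

```bash
python3 -m pendant '[[0,[-1.5,-2.5,-2],[0,0,-2]],[0,[-8,5,0],[0,0,0]],[0,[-8,8,45],[0,0,8]],[0,[-25,60,45],[0,0,18]],[0,[-40,120,45],[0,0,28]],[0,[-54,179,45],[0,0,38]],[0,[-54,179,45],[0,0,48]],[0,[-54,179,45],[0,0,58]],[0,[-54,179,45],[0,0,68]],[0,[-54,179,45],[0,0,78]],[0,[-54,179,45],[0,0,88]],[0,[-54,179,35],[0,0,98]],[0,[-54,179,-2],[0,0,108]],[0,[-54,179,-3],[0,0,108]],[0,[-42.5,170,-3],[0,0,104]],[0,[-40.5,169,-3],[0,0,101]],[0,[-39.5,168.5,-3],[0,0,99]]]'
python3 -c "
from h import *
where('b');plan('b',[38,35,32],18,102)
plan('d',[-130],30,102)
plan('d',[-134,-137,-140,-143,-146],18,102)"
```

```text
time: 40.28
ee_pos: [0.6174, 0.1701, 0.1053]
tcp_rot: [-179.1, 0.1, 128.0]
wrist_force: [-6.9, 7.2, 1.1]
opening: 0.0001
b face 180 phi 41.3 slip 0.1 push 10.01 F [-6.95, 7.21, 1.11] t 40.27
b 38 18 [1.5, -1.6] dz -3.3 turn -0.0
b 35 18 [3.5, -2.7] dz -3.3 turn -3.0
b 32 18 [5.3, -3.8] dz -3.3 turn -6.0
d -130 30 [-102.8, -218.4] dz -3.3 turn 12.0
d -134 18 [-114.8, -209.8] dz -3.3 turn 8.0
d -137 18 [-116.9, -209.1] dz -3.3 turn 5.0
d -140 18 [-118.9, -208.2] dz -3.3 turn 2.0
d -143 18 [-120.9, -207.2] dz -3.3 turn -1.0
d -146 18 [-122.8, -206.2] dz -3.3 turn -4.0
```

```bash
python3 -m pendant '[[0,[-7,7,0],[0,0,0]],[0,[-7,7,45],[0,0,5]],[0,[-30,-50,45],[0,0,8]],[0,[-55,-110,45],[0,0,12]],[0,[-80,-168,45],[0,0,12]],[0,[-103,-218,45],[0,0,12]],[0,[-103,-218,0],[0,0,12]],[0,[-103,-218,-3],[0,0,12]],[0,[-115,-210,-3],[0,0,8]],[0,[-117,-209,-3],[0,0,5]],[0,[-118.5,-208.5,-3],[0,0,3]]]'
python3 -c "
from h import *
where('d');plan('d',[-140,-143,-146],18,102)
plan('a',[135],30,102)
plan('a',[130,127,124,121,118],18,102)"
```

```text
time: 41.65
ee_pos: [0.4999, -0.0383, 0.1047]
tcp_rot: [-179.1, 0.3, 131.0]
wrist_force: [4.6, -5.7, -4.8]
opening: -0.0002
d face 0 phi -138.4 slip 0.7 push 7.3 F [4.59, -5.68, -4.76] t 41.65
d face 180 phi -32.6 slip 48.1 push -2.32 F [4.59, -5.68, -4.76] t 41.65
d -140 18 [-1.4, 0.2] dz -2.7 turn -1.0
d -143 18 [-3.4, 1.2] dz -2.7 turn -4.0
d -146 18 [-5.3, 2.2] dz -2.7 turn -7.0
a 135 30 [-55.4, 151.5] dz -2.7 turn -86.0
a 130 18 [-45.5, 163.3] dz -2.7 turn 89.0
a 127 18 [-44.5, 165.3] dz -2.7 turn 86.0
a 124 18 [-43.5, 167.2] dz -2.7 turn 83.0
a 121 18 [-42.3, 169.1] dz -2.7 turn 80.0
a 118 18 [-41.0, 170.9] dz -2.7 turn 77.0
```

```bash
python3 -m pendant '[[0,[-2,0.5,-2],[0,0,-2]],[0,[-4,1.5,-2],[0,0,-5]]]'
python3 -c "
from h import *
where('d');plan('d',[-143,-146],18,102)
plan('a',[135],30,102)
plan('a',[130,127,124,121,118],18,102)"
```

```text
time: 41.9
ee_pos: [0.4972, -0.0372, 0.1048]
tcp_rot: [-179.2, 0.6, 125.9]
wrist_force: [5.3, -8.7, -7.2]
opening: 0.0002
d face 0 phi -142.3 slip 0.9 push 10.11 F [5.31, -8.68, -7.21] t 41.9
d face 180 phi -42.4 slip 44.8 push -2.82 F [5.31, -8.68, -7.21] t 41.9
d -143 18 [-0.7, 0.1] dz -2.8 turn 1.1
d -146 18 [-2.6, 1.1] dz -2.8 turn -1.9
a 135 30 [-52.7, 150.4] dz -2.8 turn -80.9
a 130 18 [-42.8, 162.3] dz -2.8 turn -85.9
a 127 18 [-41.8, 164.2] dz -2.8 turn -88.9
a 124 18 [-40.7, 166.1] dz -2.8 turn 88.1
a 121 18 [-39.6, 168.0] dz -2.8 turn 85.1
a 118 18 [-38.3, 169.8] dz -2.8 turn 82.1
```

```bash
python3 -m pendant '[[0,[8,-7,0],[0,0,0]],[0,[8,-7,42],[0,0,-8]],[0,[-15,30,42],[0,0,-18]],[0,[-35,65,42],[0,0,-28]],[0,[-50,100,42],[0,0,-38]],[0,[-53,150,42],[0,0,-48]],[0,[-53,150,42],[0,0,-58]],[0,[-53,150,42],[0,0,-68]],[0,[-53,150,35],[0,0,-78]],[0,[-53,150,0],[0,0,-81]],[0,[-53,150,-3],[0,0,-81]],[0,[-43,162,-3],[0,0,-86]],[0,[-42,164,-3],[0,0,-89]],[0,[-41,165.5,-3],[0,0,-91]]]'
python3 -c "
from h import *
where('a');plan('a',[125,123,121,119],18,102)
plan('c',[-57],30,102)
plan('c',[-61,-64,-67,-70],18,102)"
```

```text
time: 43.65
ee_pos: [0.4549, 0.1273, 0.1035]
tcp_rot: [-179.2, 0.8, 34.9]
wrist_force: [-11.5, -10.4, 3.7]
opening: 0.0003
a face 0 phi 127.3 slip 0.1 push 15.45 F [-11.46, -10.45, 3.65] t 43.65
a face 180 phi -137.2 slip 43.1 push -0.12 F [-11.46, -10.45, 3.65] t 43.65
a 125 18 [1.2, 1.0] dz -1.5 turn 0.1
a 123 18 [2.0, 2.3] dz -1.5 turn -1.9
a 121 18 [2.7, 3.5] dz -1.5 turn -3.9
a 119 18 [3.6, 4.7] dz -1.5 turn -5.9
c -57 30 [214.4, -119.3] dz -1.5 turn -1.9
c -61 18 [202.7, -128.3] dz -1.5 turn -5.9
c -64 18 [201.4, -130.1] dz -1.5 turn -8.9
c -67 18 [200.0, -131.8] dz -1.5 turn -11.9
c -70 18 [198.5, -133.4] dz -1.5 turn -14.9
```

```bash
python3 -m pendant '[[0,[-7,-7,0],[0,0,0]],[0,[-7,-7,45],[0,0,0]],[0,[50,-30,45],[0,0,0]],[0,[110,-60,45],[0,0,-2]],[0,[170,-95,45],[0,0,-2]],[0,[214,-119,45],[0,0,-2]],[0,[214,-119,0],[0,0,-2]],[0,[214,-119,-2],[0,0,-2]],[0,[203,-128,-2],[0,0,-6]],[0,[201.5,-130,-2],[0,0,-9]],[0,[200.5,-131,-2],[0,0,-11]]]'
python3 -c "
from h import *
where('c');plan('c',[-66,-68,-70,-72],18,102)"
```

```text
time: 45.02
ee_pos: [0.6563, -0.002, 0.1044]
tcp_rot: [-179.2, 0.5, 24.0]
wrist_force: [10.0, 5.7, -7.3]
opening: -0.0
c face 0 phi 31.1 slip 41.4 push -0.23 F [9.96, 5.74, -7.35] t 45.02
c face 180 phi -63.5 slip 1.3 push 11.47 F [9.96, 5.74, -7.35] t 45.02
c -66 18 [-1.0, -1.9] dz -2.4 turn 0.0
c -68 18 [-2.0, -3.0] dz -2.4 turn -2.0
c -70 18 [-3.0, -4.0] dz -2.4 turn -4.0
c -72 18 [-4.0, -5.0] dz -2.4 turn -6.0
```

```bash
python3 -m pendant '[[0,[-2.5,-3,-2],[0,0,-2]],[0,[-3,-3.5,-2],[0,0,-3]]]'
python3 -c "
from h import *
where('c');plan('c',[-68,-70,-72],18,102)
plan('b',[45],30,102)
plan('b',[41,38,35,32],18,102)"
```

```text
time: 45.28
ee_pos: [0.6549, -0.0035, 0.1052]
tcp_rot: [-179.2, 0.1, 21.1]
wrist_force: [13.7, 7.2, -9.4]
opening: 0.0003
c face 0 phi 28.8 slip 41.6 push -0.28 F [13.73, 7.22, -9.41] t 45.27
c face 180 phi -66.4 slip 1.4 push 15.47 F [13.73, 7.22, -9.41] t 45.27
c -68 18 [-0.6, -1.5] dz -3.2 turn 0.9
c -70 18 [-1.6, -2.5] dz -3.2 turn -1.1
c -72 18 [-2.6, -3.5] dz -3.2 turn -3.1
b 45 30 [-49.2, 182.5] dz -3.2 turn -66.1
b 41 18 [-38.0, 172.9] dz -3.2 turn -70.1
b 38 18 [-36.0, 172.0] dz -3.2 turn -73.1
b 35 18 [-34.1, 171.0] dz -3.2 turn -76.1
b 32 18 [-32.2, 169.8] dz -3.2 turn -79.1
```

```bash
python3 -m pendant '[[0,[-1,7,0],[0,0,0]],[0,[4,9,45],[0,0,10]],[0,[-20,60,45],[0,0,20]],[0,[-35,120,45],[0,0,30]],[0,[-49,182,45],[0,0,40]],[0,[-49,182,45],[0,0,50]],[0,[-49,182,45],[0,0,60]],[0,[-49,182,45],[0,0,70]],[0,[-49,182,45],[0,0,80]],[0,[-49,182,45],[0,0,90]],[0,[-49,182,45],[0,0,100]],[0,[-49,182,10],[0,0,110]],[0,[-49,182,-3],[0,0,114]],[0,[-49,182,-3],[0,0,114]],[0,[-38,173,-3],[0,0,110]],[0,[-36,172,-3],[0,0,107]],[0,[-35,171.5,-3],[0,0,105.5]]]'
python3 -c "
from h import *
where('b');plan('b',[37,35,33,31],18,102)
plan('d',[-138],30,102)
plan('d',[-142,-145,-148,-150],18,102)"
```

```text
time: 47.4
ee_pos: [0.6187, 0.1698, 0.105]
tcp_rot: [-179.3, -0.0, 126.5]
wrist_force: [-8.7, 8.2, 3.9]
opening: 0.0002
b face 180 phi 39.7 slip -0.2 push 11.84 F [-8.68, 8.18, 3.89] t 47.4
b 37 18 [0.8, -1.7] dz -3.0 turn 0.5
b 35 18 [2.1, -2.4] dz -3.0 turn -1.5
b 33 18 [3.4, -3.1] dz -3.0 turn -3.5
b 31 18 [4.6, -3.9] dz -3.0 turn -5.5
d -138 30 [-110.9, -217.4] dz -3.0 turn 5.5
d -142 18 [-121.6, -207.3] dz -3.0 turn 1.5
d -145 18 [-123.5, -206.2] dz -3.0 turn -1.5
d -148 18 [-125.4, -205.1] dz -3.0 turn -4.5
d -150 18 [-126.6, -204.3] dz -3.0 turn -6.5
```

```bash
python3 -m pendant '[[0,[2,-2.5,-2],[0,0,-2]],[0,[3.5,-3,-2],[0,0,-4]]]'
python3 -c "
from h import *
where('b')
plan('d',[-138],30,102)
plan('d',[-142,-145,-148,-150],18,102)"
```

```text
time: 47.65
ee_pos: [0.6204, 0.1692, 0.1051]
tcp_rot: [-179.3, -0.3, 122.5]
wrist_force: [-9.3, 11.5, -1.7]
opening: 0.0004
b face 180 phi 37.5 slip 0.0 push 14.75 F [-9.27, 11.48, -1.68] t 47.65
d -138 30 [-112.6, -216.8] dz -3.1 turn 9.5
d -142 18 [-123.3, -206.7] dz -3.1 turn 5.5
d -145 18 [-125.2, -205.7] dz -3.1 turn 2.5
d -148 18 [-127.1, -204.5] dz -3.1 turn -0.5
d -150 18 [-128.4, -203.7] dz -3.1 turn -2.5
```

```bash
python3 -m pendant '[[0,[-6,8,0],[0,0,0]],[0,[-6,8,45],[0,0,3]],[0,[-35,-50,45],[0,0,6]],[0,[-60,-110,45],[0,0,9]],[0,[-90,-168,45],[0,0,9]],[0,[-112.5,-217,45],[0,0,9.5]],[0,[-112.5,-217,0],[0,0,9.5]],[0,[-112.5,-217,-3],[0,0,9.5]],[0,[-123.5,-206.5,-3],[0,0,5.5]],[0,[-125,-205.5,-3],[0,0,2.5]],[0,[-126.5,-205,-3],[0,0,0]]]'
python3 -c "
from h import *
where('d');plan('d',[-147,-149,-151,-153],18,102)"
```

```text
time: 49.02
ee_pos: [0.4955, -0.0363, 0.1042]
tcp_rot: [-179.4, 0.0, 122.4]
wrist_force: [8.0, -10.7, -9.0]
opening: 0.0001
d face 0 phi -144.9 slip 1.1 push 13.39 F [8.0, -10.75, -9.02] t 49.02
d face 180 phi -51.6 slip 40.8 push -0.41 F [8.0, -10.75, -9.02] t 49.02
d -147 18 [-1.6, 0.7] dz -2.2 turn 0.6
d -149 18 [-2.8, 1.4] dz -2.2 turn -1.4
d -151 18 [-4.1, 2.3] dz -2.2 turn -3.4
d -153 18 [-5.2, 3.2] dz -2.2 turn -5.4
```

```bash
python3 -m pendant '[[0,[-2,1,-2],[0,0,-1]],[0,[-2.7,1.4,-2],[0,0,-2]]]'
python3 -c "
from h import *
where('d')
plan('a',[132],30,102)
plan('a',[128,126,124,122],18,102)"
```

```text
time: 49.28
ee_pos: [0.4947, -0.036, 0.1043]
tcp_rot: [-179.4, 0.4, 120.4]
wrist_force: [7.6, -12.4, -7.6]
opening: 0.0001
d face 0 phi -146.1 slip 1.3 push 14.57 F [7.6, -12.44, -7.57] t 49.27
a 132 30 [-49.8, 151.6] dz -2.3 turn -78.4
a 128 18 [-39.6, 162.3] dz -2.3 turn -82.4
a 126 18 [-39.0, 163.6] dz -2.3 turn -84.4
a 124 18 [-38.2, 164.9] dz -2.3 turn -86.4
a 122 18 [-37.5, 166.2] dz -2.3 turn -88.4
```

```bash
python3 -m pendant '[[0,[8,-5,0],[0,0,0]],[0,[8,-5,42],[0,0,-8]],[0,[-10,30,42],[0,0,-18]],[0,[-25,70,42],[0,0,-28]],[0,[-40,110,42],[0,0,-38]],[0,[-50,151,42],[0,0,-48]],[0,[-50,151,42],[0,0,-58]],[0,[-50,151,42],[0,0,-68]],[0,[-50,151,10],[0,0,-78]],[0,[-50,151,-2],[0,0,-78]],[0,[-50,151,-2],[0,0,-78]],[0,[-39.5,162,-2],[0,0,-82]],[0,[-39,163.5,-2],[0,0,-84]],[0,[-38.5,164.5,-2],[0,0,-86]]]'
python3 -c "
from h import *
where('a');plan('a',[125,123,121],18,102)
plan('c',[-63],30,102)
plan('c',[-67,-69,-71,-73],18,102)"
```

```text
time: 51.02
ee_pos: [0.4556, 0.1278, 0.1036]
tcp_rot: [-179.5, 0.5, 34.5]
wrist_force: [-7.1, -7.7, 5.3]
opening: -0.0001
a face 0 phi 126.0 slip 0.4 push 10.24 F [-7.05, -7.72, 5.28] t 51.02
a face 180 phi -132.4 slip 46.3 push -0.0 F [-7.05, -7.72, 5.28] t 51.02
a 125 18 [0.4, 0.5] dz -1.6 turn 0.5
a 123 18 [1.2, 1.8] dz -1.6 turn -1.5
a 121 18 [2.0, 3.0] dz -1.6 turn -3.5
c -63 30 [211.8, -124.5] dz -1.6 turn -7.5
c -67 18 [199.2, -132.2] dz -1.6 turn -11.5
c -69 18 [198.2, -133.3] dz -1.6 turn -13.5
c -71 18 [197.2, -134.3] dz -1.6 turn -15.5
c -73 18 [196.1, -135.3] dz -1.6 turn -17.5
```

```bash
python3 -m pendant '[[0,[1.5,2.5,-2],[0,0,-2]],[0,[2.3,3.5,-2],[0,0,-4]]]'
python3 -c "
from h import *
where('a');plan('a',[121,119],18,102)
plan('c',[-63],30,102)
plan('c',[-67,-69,-71,-73],18,102)"
```

```text
time: 51.28
ee_pos: [0.4563, 0.1296, 0.1035]
tcp_rot: [-179.6, 0.7, 30.5]
wrist_force: [-15.9, -12.1, 13.7]
opening: -0.0001
a face 0 phi 123.6 slip 0.4 push 19.91 F [-15.88, -12.09, 13.69] t 51.27
a 121 18 [1.3, 1.2] dz -1.5 turn 0.5
a 119 18 [2.2, 2.4] dz -1.5 turn -1.5
c -63 30 [211.1, -126.4] dz -1.5 turn -3.5
c -67 18 [198.5, -134.1] dz -1.5 turn -7.5
c -69 18 [197.6, -135.2] dz -1.5 turn -9.5
c -71 18 [196.5, -136.2] dz -1.5 turn -11.5
c -73 18 [195.5, -137.2] dz -1.5 turn -13.5
```

```bash
python3 -m pendant '[[0,[-7,-7,0],[0,0,0]],[0,[-7,-7,45],[0,0,0]],[0,[50,-30,45],[0,0,0]],[0,[110,-60,45],[0,0,-3]],[0,[170,-95,45],[0,0,-3]],[0,[211,-126,45],[0,0,-4]],[0,[211,-126,0],[0,0,-4]],[0,[211,-126,-1],[0,0,-4]],[0,[199,-134,-1],[0,0,-6]],[0,[198,-135,-1],[0,0,-8]]]'
python3 -c "
from h import *
where('c');plan('c',[-68,-70,-72],18,102)
plan('b',[42],30,102)
plan('b',[38,36,34,32],18,102)"
```

```text
time: 52.52
ee_pos: [0.6544, -0.0046, 0.1049]
tcp_rot: [-179.6, 0.5, 22.6]
wrist_force: [5.6, 3.2, -5.3]
opening: -0.0001
c face 0 phi 41.8 slip 50.4 push -1.35 F [5.61, 3.21, -5.27] t 52.52
c face 180 phi -67.6 slip 0.2 push 6.41 F [5.61, 3.21, -5.27] t 52.52
c -68 18 [-0.1, -0.4] dz -2.9 turn -0.6
c -70 18 [-1.1, -1.5] dz -2.9 turn -2.6
c -72 18 [-2.2, -2.5] dz -2.9 turn -4.6
b 42 30 [-46.3, 183.2] dz -2.9 turn -70.6
b 38 18 [-35.6, 173.0] dz -2.9 turn -74.6
b 36 18 [-34.3, 172.3] dz -2.9 turn -76.6
b 34 18 [-33.0, 171.6] dz -2.9 turn -78.6
b 32 18 [-31.7, 170.9] dz -2.9 turn -80.6
```

```bash
python3 -m pendant '[[0,[-2,-2.3,-2],[0,0,-4]],[0,[-3,-3,-2],[0,0,-4]]]'
python3 -c "
from h import *
where('c');plan('c',[-70,-72,-74],18,102)
plan('b',[42],30,102)
plan('b',[38,36,34,32],18,102)"
```

```text
time: 52.78
ee_pos: [0.6538, -0.0056, 0.1053]
tcp_rot: [-179.6, 0.1, 18.7]
wrist_force: [16.9, 7.4, -10.3]
opening: -0.0002
c face 0 phi 28.4 slip 43.7 push -1.56 F [16.88, 7.35, -10.28] t 52.77
c face 180 phi -69.1 slip 0.7 push 18.39 F [16.88, 7.35, -10.28] t 52.77
c -70 18 [-0.5, -0.4] dz -3.3 turn 1.3
c -72 18 [-1.5, -1.5] dz -3.3 turn -0.7
c -74 18 [-2.6, -2.5] dz -3.3 turn -2.7
b 42 30 [-45.6, 184.2] dz -3.3 turn -66.7
b 38 18 [-34.9, 174.1] dz -3.3 turn -70.7
b 36 18 [-33.6, 173.4] dz -3.3 turn -72.7
b 34 18 [-32.4, 172.7] dz -3.3 turn -74.7
b 32 18 [-31.1, 171.9] dz -3.3 turn -76.7
```

```bash
python3 -m pendant '[[0,[1,7,0],[0,0,0]],[0,[4,9,45],[0,0,10]],[0,[-15,60,45],[0,0,20]],[0,[-30,120,45],[0,0,30]],[0,[-45.5,184,45],[0,0,40]],[0,[-45.5,184,45],[0,0,50]],[0,[-45.5,184,45],[0,0,60]],[0,[-45.5,184,45],[0,0,70]],[0,[-45.5,184,45],[0,0,80]],[0,[-45.5,184,45],[0,0,90]],[0,[-45.5,184,45],[0,0,100]],[0,[-45.5,184,10],[0,0,110]],[0,[-45.5,184,-2],[0,0,113]],[0,[-45.5,184,-2],[0,0,113]],[0,[-35,174,-2],[0,0,109.5]],[0,[-33.5,173.5,-2],[0,0,107.5]],[0,[-33,173,-2],[0,0,107]]]'
python3 -c "
from h import *
where('b');plan('b',[37,35,33,31],18,102)
plan('d',[-142],30,102)
plan('d',[-146,-148,-150,-152],18,102)"
```

```text
time: 54.9
ee_pos: [0.62, 0.1688, 0.1057]
tcp_rot: [-179.7, -0.0, 125.7]
wrist_force: [-7.7, 5.4, 4.5]
opening: 0.0002
b face 0 phi 138.2 slip 46.5 push 1.09 F [-7.69, 5.41, 4.54] t 54.9
b face 180 phi 37.3 slip -0.3 push 8.96 F [-7.69, 5.41, 4.54] t 54.9
b 37 18 [-0.5, -0.6] dz -3.7 turn 1.3
b 35 18 [0.8, -1.3] dz -3.7 turn -0.7
b 33 18 [2.1, -2.1] dz -3.7 turn -2.7
b 31 18 [3.3, -2.9] dz -3.7 turn -4.7
d -142 30 [-115.5, -215.7] dz -3.7 turn 2.3
d -146 18 [-125.4, -204.8] dz -3.7 turn -1.7
d -148 18 [-126.7, -204.1] dz -3.7 turn -3.7
d -150 18 [-127.9, -203.2] dz -3.7 turn -5.7
d -152 18 [-129.1, -202.4] dz -3.7 turn -7.7
```

```bash
python3 -m pendant '[[0,[1.5,-1.7,-2],[0,0,-2]],[0,[2.2,-2.2,-2],[0,0,-3]],[0,[2.2,-2.2,-2],[0,0,-3]]]'
python3 -c "
from h import *
where('b');plan('b',[37,35,33,31],18,102)
plan('d',[-142],30,102)
plan('d',[-146,-148,-150,-152],18,102)"
```

```text
time: 55.28
ee_pos: [0.6206, 0.1689, 0.1058]
tcp_rot: [-179.7, -0.3, 122.7]
wrist_force: [-9.7, 9.2, 2.7]
opening: 0.0001
b face 180 phi 37.0 slip 0.0 push 13.18 F [-9.7, 9.19, 2.7] t 55.27
b 37 18 [-1.1, -0.8] dz -3.8 turn 4.3
b 35 18 [0.2, -1.5] dz -3.8 turn 2.3
b 33 18 [1.5, -2.2] dz -3.8 turn 0.3
b 31 18 [2.7, -3.0] dz -3.8 turn -1.7
d -142 30 [-116.1, -215.9] dz -3.8 turn 5.3
d -146 18 [-126.0, -205.0] dz -3.8 turn 1.3
d -148 18 [-127.3, -204.2] dz -3.8 turn -0.7
d -150 18 [-128.5, -203.4] dz -3.8 turn -2.7
d -152 18 [-129.7, -202.6] dz -3.8 turn -4.7
```

```bash
python3 -m pendant '[[0,[1.5,-2,-2],[0,0,-1]],[0,[2.2,-2.5,-2],[0,0,-1]]]'
python3 -c "
from h import *
where('b')
plan('d',[-142],30,102)
plan('d',[-146,-148,-150,-152],18,102)"
```

```text
time: 55.52
ee_pos: [0.621, 0.1689, 0.1059]
tcp_rot: [-179.8, -0.5, 121.8]
wrist_force: [-11.0, 10.7, 2.9]
opening: 0.0001
b face 180 phi 36.8 slip 0.0 push 15.12 F [-10.96, 10.69, 2.86] t 55.52
d -142 30 [-116.4, -215.9] dz -3.9 turn 6.2
d -146 18 [-126.4, -205.0] dz -3.9 turn 2.2
d -148 18 [-127.6, -204.2] dz -3.9 turn 0.2
d -150 18 [-128.9, -203.4] dz -3.9 turn -1.8
d -152 18 [-130.1, -202.6] dz -3.9 turn -3.8
```

Good. Check d.

```bash
python3 -m pendant '[[0,[-6,8,0],[0,0,0]],[0,[-6,8,45],[0,0,3]],[0,[-35,-50,45],[0,0,6]],[0,[-60,-110,45],[0,0,6]],[0,[-90,-168,45],[0,0,6]],[0,[-116,-216,45],[0,0,6]],[0,[-116,-216,0],[0,0,6]],[0,[-116,-216,-3],[0,0,6]],[0,[-126,-205,-3],[0,0,2]],[0,[-127.5,-204,-3],[0,0,0]],[0,[-128.5,-203.5,-3],[0,0,-1]],[0,[-128.5,-203.5,-3],[0,0,-1]]]'
python3 -c "
from h import *
where('d');plan('d',[-147,-149,-151,-153],18,102)"
```

```text
time: 57.02
ee_pos: [0.4942, -0.0352, 0.1045]
tcp_rot: [-179.8, -0.3, 120.8]
wrist_force: [6.8, -9.9, -5.8]
opening: 0.0001
d face 0 phi -147.4 slip 1.2 push 12.0 F [6.77, -9.92, -5.83] t 57.02
d face 180 phi -47.3 slip 44.6 push -1.76 F [6.77, -9.92, -5.83] t 57.02
d -147 18 [-0.3, -0.5] dz -2.5 turn 2.2
d -149 18 [-1.5, 0.3] dz -2.5 turn 0.2
d -151 18 [-2.7, 1.1] dz -2.5 turn -1.8
d -153 18 [-3.9, 2.0] dz -2.5 turn -3.8
```

```bash
python3 -m pendant '[[0,[-2,0.8,-2],[0,0,-1]],[0,[-2.7,1.2,-2],[0,0,-2]]]'
python3 -c "
from h import *
where('d')
plan('a',[129],30,102)
plan('a',[125,123,121],18,102)"
```

```text
time: 57.28
ee_pos: [0.4938, -0.0352, 0.1046]
tcp_rot: [-179.9, 0.1, 118.7]
wrist_force: [9.1, -14.4, -6.2]
opening: 0.0002
d face 0 phi -147.8 slip 1.5 push 17.04 F [9.06, -14.43, -6.23] t 57.27
a 129 30 [-48.4, 153.4] dz -2.6 turn -79.7
a 125 18 [-37.7, 163.5] dz -2.6 turn -83.7
a 123 18 [-37.0, 164.8] dz -2.6 turn -85.7
a 121 18 [-36.2, 166.0] dz -2.6 turn -87.7
```

```bash
python3 -m pendant '[[0,[8,-5,0],[0,0,0]],[0,[8,-5,42],[0,0,-8]],[0,[-10,30,42],[0,0,-18]],[0,[-25,70,42],[0,0,-28]],[0,[-40,110,42],[0,0,-38]],[0,[-48,153,42],[0,0,-48]],[0,[-48,153,42],[0,0,-58]],[0,[-48,153,42],[0,0,-68]],[0,[-48,153,10],[0,0,-78]],[0,[-48,153,-2],[0,0,-80]],[0,[-48,153,-2],[0,0,-80]],[0,[-38,163.5,-2],[0,0,-84]],[0,[-37,165,-2],[0,0,-86]],[0,[-36.5,165.5,-2],[0,0,-87]],[0,[-36.5,165.5,-2],[0,0,-87]]]'
python3 -c "
from h import *
where('a');plan('a',[123,121,119],18,102)
plan('c',[-66],30,102)
plan('c',[-70,-72,-74],18,102)"
```

```text
time: 59.15
ee_pos: [0.4565, 0.1295, 0.104]
tcp_rot: [-180.0, 0.2, 31.9]
wrist_force: [-7.8, -5.8, 4.4]
opening: -0.0002
a face 0 phi 123.5 slip 0.2 push 9.77 F [-7.85, -5.84, 4.38] t 59.15
a face 180 phi -135.4 slip 46.1 push -1.35 F [-7.85, -5.84, 4.38] t 59.15
a 123 18 [0.3, 0.1] dz -2.0 turn 1.1
a 121 18 [1.1, 1.3] dz -2.0 turn -0.9
a 119 18 [2.0, 2.5] dz -2.0 turn -2.9
c -66 30 [209.8, -128.5] dz -2.0 turn -7.9
c -70 18 [196.8, -135.5] dz -2.0 turn -11.9
c -72 18 [195.8, -136.6] dz -2.0 turn -13.9
c -74 18 [194.7, -137.6] dz -2.0 turn -15.9
```

```bash
python3 -m pendant '[[0,[1.2,1.6,-1],[0,0,-1]],[0,[1.6,2,-1],[0,0,-1]]]'
python3 -c "
from h import *
where('a')
plan('c',[-66],30,102)
plan('c',[-70,-72,-74],18,102)"
```

```text
time: 59.4
ee_pos: [0.4565, 0.1299, 0.1041]
tcp_rot: [179.9, 0.5, 31.0]
wrist_force: [-12.1, -11.6, 6.1]
opening: 0.0003
a face 0 phi 123.2 slip 0.2 push 16.49 F [-12.12, -11.59, 6.11] t 59.4
a face 180 phi -139.2 slip 44.3 push 0.84 F [-12.12, -11.59, 6.11] t 59.4
c -66 30 [209.8, -128.9] dz -2.1 turn -7.0
c -70 18 [196.8, -135.9] dz -2.1 turn -11.0
c -72 18 [195.8, -137.0] dz -2.1 turn -13.0
c -74 18 [194.7, -138.0] dz -2.1 turn -15.0
```

```bash
python3 -m pendant '[[0,[-7,-7,0],[0,0,0]],[0,[-7,-7,45],[0,0,0]],[0,[50,-30,45],[0,0,0]],[0,[110,-60,45],[0,0,-3]],[0,[170,-95,45],[0,0,-5]],[0,[210,-129,45],[0,0,-7]],[0,[210,-129,0],[0,0,-7]],[0,[210,-129,-1],[0,0,-7]],[0,[197,-136,-1],[0,0,-11]],[0,[196,-137,-1],[0,0,-12]],[0,[195.5,-137,-1],[0,0,-13]],[0,[195.5,-137,-1],[0,0,-13]]]'
python3 -c "
from h import *
where('c');plan('c',[-70,-72,-74],18,102)"
```

```text
time: 60.9
ee_pos: [0.6528, -0.0061, 0.1056]
tcp_rot: [179.9, 0.3, 18.1]
wrist_force: [7.1, 1.1, -6.2]
opening: 0.0001
c face 0 phi 32.8 slip 46.9 push -2.95 F [7.09, 1.06, -6.17] t 60.9
c face 180 phi -70.7 slip 0.7 push 7.04 F [7.09, 1.06, -6.17] t 60.9
c -70 18 [0.5, 0.0] dz -3.6 turn 1.9
c -72 18 [-0.5, -1.0] dz -3.6 turn -0.1
c -74 18 [-1.6, -2.0] dz -3.6 turn -2.1
```

```bash
python3 -m pendant '[[0,[-1.8,-1.8,-2],[0,0,-1]],[0,[-2.3,-2.2,-2],[0,0,-2]]]'
python3 -c "
from h import *
where('c');plan('c',[-72,-74],18,102)"
```

```text
time: 61.15
ee_pos: [0.6526, -0.0065, 0.106]
tcp_rot: [179.9, -0.1, 16.3]
wrist_force: [15.1, 5.3, -10.5]
opening: -0.0003
c face 0 phi 24.5 slip 42.4 push -1.46 F [15.15, 5.31, -10.51] t 61.15
c face 180 phi -71.3 slip 1.0 push 16.05 F [15.15, 5.31, -10.51] t 61.15
c -72 18 [-0.3, -0.6] dz -4.0 turn 1.7
c -74 18 [-1.4, -1.6] dz -4.0 turn -0.3
```

```bash
python3 -c "
from h import *
plan('b',[41],30,102)
plan('b',[37,35,33],18,102)"
python3 -m pendant '[[0,[6,6,0],[0,0,0]],[0,[6,8,45],[0,0,10]],[0,[-15,60,45],[0,0,20]],[0,[-30,120,45],[0,0,30]],[0,[-43.5,185,45],[0,0,40]],[0,[-43.5,185,45],[0,0,50]],[0,[-43.5,185,45],[0,0,60]],[0,[-43.5,185,45],[0,0,70]],[0,[-43.5,185,45],[0,0,80]],[0,[-43.5,185,45],[0,0,90]],[0,[-43.5,185,45],[0,0,100]],[0,[-43.5,185,10],[0,0,110]],[0,[-43.5,185,-2],[0,0,114]]]'
python3 -c "
from h import *
show();plan('b',[37,35,33,31],18,102)"
```

```text
b 41 30 [-43.6, 185.0] dz -4.0 turn -65.3
b 37 18 [-33.1, 174.6] dz -4.0 turn -69.3
b 35 18 [-31.8, 173.9] dz -4.0 turn -71.3
b 33 18 [-30.5, 173.2] dz -4.0 turn -73.3
time: 62.78
ee_pos: [0.6081, 0.1789, 0.1042]
tcp_rot: [179.9, -0.2, 130.6]
wrist_force: [-0.9, 0.2, 0.1]
opening: 0.0
{'time': 62.775, 'q': [16.323, 15.852, 8.493, 82.646, 0.164, 65.718], 'ee_pos': [0.608, 0.179, 0.104], 'tcp_rot': [179.937, -0.152, 130.605], 'wrist_force': [-0.887, 0.224, 0.124], 'opening': 0.0}
b 37 18 [11.4, -10.8] dz -2.2 turn -3.6
b 35 18 [12.7, -11.5] dz -2.2 turn -5.6
b 33 18 [14.0, -12.2] dz -2.2 turn -7.6
b 31 18 [15.2, -13.0] dz -2.2 turn -9.6
```

```bash
python3 -m pendant '[[0,[11.5,-11,0],[0,0,-4]],[0,[13.5,-12,0],[0,0,-6]],[0,[14.5,-12.5,0],[0,0,-8]]]'
python3 -c "
from h import *
where('b');plan('b',[35,33,31],18,102)"
```

```text
time: 63.15
ee_pos: [0.6203, 0.1682, 0.1053]
tcp_rot: [-180.0, -0.4, 122.7]
wrist_force: [-10.9, 9.2, 0.1]
opening: -0.0003
b face 180 phi 36.3 slip 0.7 push 13.88 F [-10.92, 9.21, 0.07] t 63.15
b 35 18 [0.5, -0.7] dz -3.3 turn 2.3
b 33 18 [1.7, -1.5] dz -3.3 turn 0.3
b 31 18 [3.0, -2.3] dz -3.3 turn -1.7
```

```bash
python3 -c "
from h import *
plan('d',[-144],30,102)
plan('d',[-148,-150,-152],18,102)"
python3 -m pendant '[[0,[1.8,-1.8,0],[0,0,-1]],[0,[2.3,-2.2,0],[0,0,-1]]]'
python3 -c "
from h import *
where('b')
plan('d',[-144],30,102)
plan('d',[-148,-150,-152],18,102)"
```

```text
d -144 30 [-117.5, -214.7] dz -3.3 turn 3.3
d -148 18 [-127.0, -203.5] dz -3.3 turn -0.7
d -150 18 [-128.3, -202.7] dz -3.3 turn -2.7
d -152 18 [-129.4, -201.8] dz -3.3 turn -4.7
time: 63.4
ee_pos: [0.6202, 0.1682, 0.1058]
tcp_rot: [-179.9, -0.6, 121.9]
wrist_force: [-9.4, 10.0, -5.4]
opening: 0.0001
b face 180 phi 36.4 slip 1.0 push 13.65 F [-9.45, 10.0, -5.41] t 63.4
d -144 30 [-117.3, -214.7] dz -3.8 turn 4.1
d -148 18 [-126.9, -203.5] dz -3.8 turn 0.1
d -150 18 [-128.1, -202.7] dz -3.8 turn -1.9
d -152 18 [-129.3, -201.8] dz -3.8 turn -3.9
```

```bash
python3 -m pendant '[[0,[-6,8,0],[0,0,0]],[0,[-6,8,45],[0,0,3]],[0,[-35,-50,45],[0,0,4]],[0,[-60,-110,45],[0,0,4]],[0,[-90,-168,45],[0,0,4]],[0,[-117,-214.5,45],[0,0,4]],[0,[-117,-214.5,0],[0,0,4]],[0,[-117,-214.5,-3],[0,0,4]],[0,[-127,-203.5,-3],[0,0,0]],[0,[-128.5,-202.5,-3],[0,0,-2]],[0,[-129.5,-202,-3],[0,0,-3]]]'
python3 -c "
from h import *
where('d');plan('d',[-149,-151,-153],18,102)"
```

```text
time: 64.78
ee_pos: [0.4925, -0.0345, 0.1046]
tcp_rot: [-179.9, -0.3, 118.9]
wrist_force: [9.0, -12.0, -8.9]
opening: -0.0002
d face 0 phi -149.7 slip 0.7 push 14.91 F [9.03, -11.99, -8.86] t 64.78
d face 180 phi -47.5 slip 46.2 push -1.46 F [9.03, -11.99, -8.86] t 64.78
d -149 18 [0.2, -0.4] dz -2.6 turn 2.1
d -151 18 [-1.0, 0.4] dz -2.6 turn 0.1
d -153 18 [-2.2, 1.3] dz -2.6 turn -1.9
```

Good: d at 14.9 N. Retreat and look.

```bash
python3 -m pendant '[[0,[8,-4,0],[0,0,0]],[0,[8,-6,50],[0,0,0]],[0,[-20,-6,110],[0,0,0]],[0,[-70,-6,130],[0,0,0]],[0,[-130,-6,130],[0,0,0]],[0,[-160,-6,130],[0,0,0]]]'
python3 -c "
from h import *
show()
p=camera('scene');cv2.imwrite('pics/s3.png',cv2.resize(p['img'][130:310,160:400,::-1],None,fx=3.3,fy=3.3))
show()"
```

```text
time: 65.53
ee_pos: [0.3309, -0.0399, 0.2369]
tcp_rot: [179.9, -0.2, 119.0]
wrist_force: [-0.2, -0.7, 1.2]
opening: 0.0002
{'time': 65.525, 'q': [-7.085, -24.095, -14.423, 99.747, 0.25, 53.948], 'ee_pos': [0.331, -0.04, 0.237], 'tcp_rot': [179.913, -0.246, 118.967], 'wrist_force': [-0.213, -0.719, 1.19], 'opening': 0.0}
{'time': 65.575, 'q': [-7.113, -24.315, -14.523, 99.9, 0.242, 53.922], 'ee_pos': [0.329, -0.04, 0.237], 'tcp_rot': [179.945, -0.26, 118.965], 'wrist_force': [2.374, -0.238, 3.084], 'opening': 0.0}
```

View pics/s3.png

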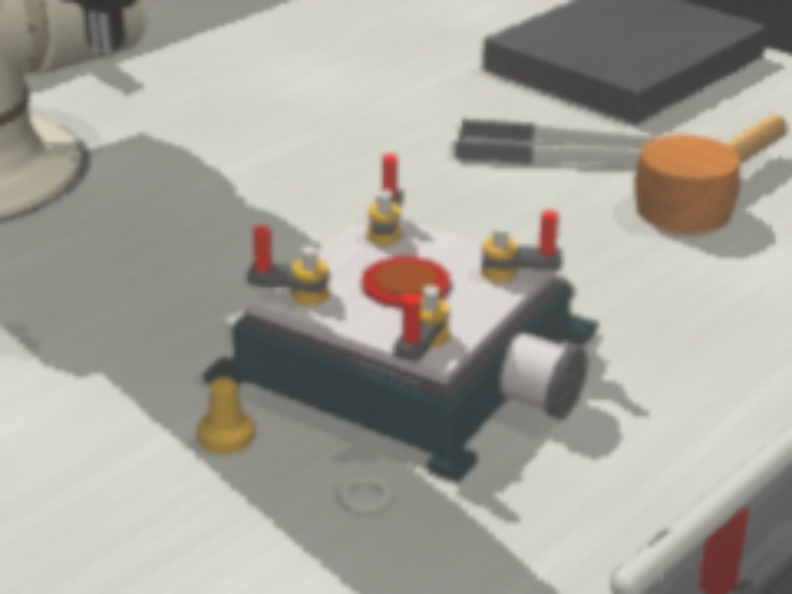

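The picture shows the cover sitting evenly low on the housing (rim at about (450,385)). All four cranks have turned to point slightly past outward. The nozzle (225,415) and washer (365,493) are where they were, and the arm is clear.

```bash
python3 -c "
from workcell import *
print(job_done(), get_obs()['time'])"
```

```text
the job is handed in; nothing more can be done
the job is handed in; nothing more can be done
```

The cover is drawn down and looks home all round. I handed the job in at about 65.6 s, with the arm clear of everything. I pushed the crank handles with the closed fingers in star order a, c, b, d, going round the four nuts about seven times. The early rounds were small (about 15–20° per nut) and the last ones only topped up the nuts.

**Last pushes measured at the handles:**

| Nut | Last push (N) | What it showed |
|---|---|---|
| a | 16.5 | barely moved |
| c | 16.1 | barely moved |
| b | 13.7 | did not move |
| d | 14.9 | read as the last small push ended |

- **Against the limits:** all four last readings lie in the 13–17 N snug range. The highest reading on the way was 19.9 N on nut a, under the 22 N forced limit.
- **Last picture:** the cover sits low and looks even, and the nozzle, washer, jacks and wood block look undisturbed. The spanner was hidden and the tumbler and paperweight lay outside the crop. I did not check those three at the end, but the arm never worked near them.

**What went wrong or disagreed:**
- **First approach to nut b:** the last joint ran to its range end at 180°, because I had the wrist angle's sign wrong. The tool ended close to nut b, whose crank had turned about 28° without my guiding it. I backed off, found the handle again in the pictures and carried on. I could not tell whether the judging counts this as passing a joint's range.
- **Easing:** nuts a, c and d read lower again after the others were tightened, which is why there were extra top-up rounds.
- **Not measured:** the cover's height and tilt. I judged "level" and "home" from the push forces and the picture only.

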